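Refill the tile spacer dispenser tub from the scoop tray

TASK

Gather all the loose cross spacers from the rack into the scoop tray, take the cover plate off the spacer tub, and tip the tray's whole load into the tub over the tray's open lip; any spacer that misses must go into the tub too. Then stand the empty tray flat on the rack again and seat the cover plate fully back down over the tub's two pins. Leave the tile, float, tape measure, mallet and bottle where they are.

Things in the scene. Friction and masses are not known exactly. Their poses are not given: they have to be found in the camera images.
- tub: black plastic open-topped spacer tub fixed to the rack, left or right (the tray on the other side). Outside 140 (x) x 182 (y) mm, rim 95 mm high, floor 6 mm; mouth 128 (x) x 150 (y) mm. Its two y end walls are 16 mm thick and each bears, at x = 0, y = +-83 mm, a pin 8 mm thick standing 14 mm above the rim. Origin: centre of the underside, z up
- tub_rim (a point): centre of the tub's mouth at the height of the rim
- cover: loose grey cover plate, at first seated on the tub's pins: 150 (x) x 190 (y) x 6 mm, 0.2 kg, a 12 mm hole at y = +83 and at y = -83 mm for the pins (either way round). On top in the middle a solid black grip 16 mm thick (x), 70 mm long (y), reaching 38 mm above the underside. Origin: centre of the underside
- tray: aluminium scoop tray, 0.22 kg: floor 170 (x) x 120 (y) x 4 mm, walls 4 mm thick, 40 mm high along both y sides and the +x end; the -x end is the open pouring lip. Behind the +x wall an upright wooden fin grip 14 mm thick (y), x = +85 to +145 mm, z = 15 to 60 mm. At first the lip roughly faces the robot. Origin: centre of the underside, z up
- tray_lip (a point): middle of the tray's open pouring lip, on the floor's upper face (x = -85, z = 4 mm in the tray's frame)
- tray_grip (a point): middle of the tray's fin grip (x = +115, z = 42 mm in the tray's frame); pinch it across the tray's y
- spacer1: chunky white plastic cross (plus-shaped) tile spacer lying flat: two bars 46 x 15 mm crossing at right angles along its x and y, 18 mm thick, 20 g. Origin: centre of the underside. 4 to 6 of the six are present, any others are None from the start
- spacer2: chunky white plastic cross (plus-shaped) tile spacer lying flat: two bars 46 x 15 mm crossing at right angles along its x and y, 18 mm thick, 20 g. Origin: centre of the underside. 4 to 6 of the six are present, any others are None from the start
- spacer3: chunky white plastic cross (plus-shaped) tile spacer lying flat: two bars 46 x 15 mm crossing at right angles along its x and y, 18 mm thick, 20 g. Origin: centre of the underside. 4 to 6 of the six are present, any others are None from the start
- spacer4: chunky white plastic cross (plus-shaped) tile spacer lying flat: two bars 46 x 15 mm crossing at right angles along its x and y, 18 mm thick, 20 g. Origin: centre of the underside. 4 to 6 of the six are present, any others are None from the start
- spacer5: chunky white plastic cross (plus-shaped) tile spacer lying flat: two bars 46 x 15 mm crossing at right angles along its x and y, 18 mm thick, 20 g. Origin: centre of the underside. 4 to 6 of the six are present, any others are None from the start
- spacer6: chunky white plastic cross (plus-shaped) tile spacer lying flat: two bars 46 x 15 mm crossing at right angles along its x and y, 18 mm thick, 20 g. Origin: centre of the underside. 4 to 6 of the six are present, any others are None from the start
- quarry_tile: terracotta quarry tile 150 x 150 x 20 mm; leave alone. Origin: centre of the underside
- grout_float: grey rubber grout float 100 (x) x 240 (y) mm, 69 mm high with its handle; leave alone. Origin: centre of the underside
- tape_measure: black tape measure 65 (x) x 35 (y) mm, 62 mm high; leave alone. Origin: centre of the underside
- mallet: rubber mallet lying on its side, about 300 mm long along its x; leave alone. Origin: under its middle
- primer: white primer bottle 74 mm across, 170 mm high, standing; leave alone. Origin: centre of the underside
Things that resemble listed ones, but are neither listed nor needed, are in the scene too. What is shaped like the spacer4 but yellow is not meant.

How it is judged:
On the way, in this order (a step that is already met when the one before it is completed fails the run):
1. all the spacers present lie in the tray together, the tray standing level on the rack (x of spacer1 in the frame of tray between -0.09 and 0.09 m and y of spacer1 in the frame of tray between -0.058 and 0.058 m and z of spacer1 in the frame of tray between -0.003 and 0.06 m and x of spacer2 in the frame of tray between -0.09 and 0.09 m and y of spacer2 in the frame of tray between -0.058 and 0.058 m and z of spacer2 in the frame of tray between -0.003 and 0.06 m and x of spacer3 in the frame of tray between -0.09 and 0.09 m and y of spacer3 in the frame of tray between -0.058 and 0.058 m and z of spacer3 in the frame of tray between -0.003 and 0.06 m and x of spacer4 in the frame of tray between -0.09 and 0.09 m and y of spacer4 in the frame of tray between -0.058 and 0.058 m and z of spacer4 in the frame of tray between -0.003 and 0.06 m and x of spacer5 in the frame of tray between -0.09 and 0.09 m and y of spacer5 in the frame of tray between -0.058 and 0.058 m and z of spacer5 in the frame of tray between -0.003 and 0.06 m and x of spacer6 in the frame of tray between -0.09 and 0.09 m and y of spacer6 in the frame of tray between -0.058 and 0.058 m and z of spacer6 in the frame of tray between -0.003 and 0.06 m and angle between tray's own z axis and vertical below 0.12 rad and height (world z) of tray below 0.02 m), for 0.2 s.
2. the tray is tipped (more than 34 degrees) with its lip above the tub's mouth, the cover being off (angle between tray's own z axis and vertical above 0.6 rad and horizontal distance between tray_lip and tub_rim below 0.12 m and height (world z) of tray_lip above 0.06 m and horizontal distance between cover and tub above 0.1 m), for 0.2 s.
At the end, for the whole second after the job is handed in: Every spacer present lies in the tub, below its rim; the cover plate sits level on the rim over both pins (centred within 6 mm, within 4 mm of the rim, either way round); the tray stands flat on the rack (within 4.5 degrees, under 8 mm up); all at rest and released (x of spacer1 in the frame of tub between -0.065 and 0.065 m and y of spacer1 in the frame of tub between -0.076 and 0.076 m and z of spacer1 in the frame of tub between 0 and 0.095 m and x of spacer2 in the frame of tub between -0.065 and 0.065 m and y of spacer2 in the frame of tub between -0.076 and 0.076 m and z of spacer2 in the frame of tub between 0 and 0.095 m and x of spacer3 in the frame of tub between -0.065 and 0.065 m and y of spacer3 in the frame of tub between -0.076 and 0.076 m and z of spacer3 in the frame of tub between 0 and 0.095 m and x of spacer4 in the frame of tub between -0.065 and 0.065 m and y of spacer4 in the frame of tub between -0.076 and 0.076 m and z of spacer4 in the frame of tub between 0 and 0.095 m and x of spacer5 in the frame of tub between -0.065 and 0.065 m and y of spacer5 in the frame of tub between -0.076 and 0.076 m and z of spacer5 in the frame of tub between 0 and 0.095 m and x of spacer6 in the frame of tub between -0.065 and 0.065 m and y of spacer6 in the frame of tub between -0.076 and 0.076 m and z of spacer6 in the frame of tub between 0 and 0.095 m and horizontal distance between cover and tub below 0.006 m and z of cover in the frame of tub between 0.091 and 0.099 m and angle between cover's own z axis and vertical below 0.04 rad and angle between the x axis of cover and the x axis of tub, either way round below 0.06 rad and linear speed of each of cover, tray below 0.02 m/s and height (world z) of tray below 0.008 m and angle between tray's own z axis and vertical below 0.08 rad); the robot touches nothing.
It fails at once if a bystander (tile, float, tape measure, mallet, bottle) is pushed more than 4 cm (distance of any of quarry_tile, grout_float, tape_measure, mallet, primer from where it was at the start of the episode above 0.04 m).
Of spacer1, spacer2, spacer3, spacer4, spacer5, spacer6 only 4 to 6 are there at a start; the rules pass over those that are not, and their reading is None.
At some moment in a run one of spacer1, spacer2, spacer3, spacer4, spacer5, spacer6, tray may be knocked a few centimetres aside while the robot is not near it.
It also fails if it takes over 210 s, if anything falls off the work surface, if the arm or the gripper's body presses on something with over 40 N, if the wrist force passes 120 N, or if a joint passes its speed limit or range.

ROBOT

A 7-joint arm with a two-finger parallel gripper is mounted at the origin on the work surface. World frame = base frame: x ahead of the robot, y to its left, z up, the work surface at z = 0. Lengths are in m, angles in rad, forces in N, time in s.
With the tool pointing down it reaches from about 0.4 to 0.925 m from the base axis. Payload 4.1 kg.
Tool frame: the origin (TCP) lies at the very end of the fingers, on their centre line; the grasp point (between the pads) lies 19 mm behind it (manip.grasp_offset is the distance from the TCP to the grasp point, in m); z points along the fingers, y is the line along which they close (so a half turn about z gives the same grasp; the last joint's range is limited). The gripper opens to 85 mm and grips with 20 to 120 N. Pads are 22 mm wide; open, the fingers measure 114 mm over their backs; the gripper's body (76 mm by 85 mm) begins 54 mm behind the grasp point. The pads swing forward as they close: fully open they stand 13 mm farther back than shut.
Start: joints at [1.066, 0.398, 0.045, 1.537, -0.019, 1.207, -0.051], TCP at [0.257, -0.597, 0.231] pointing down, gripper open.
Joint ranges: [-2.82, 2.82], [-0.49, 2.23], [-1.37, 1.46], [0, 2.46], [-1.36, 4.5], [0.23, 2], [-2.94, 2.94]. Speed limits (rad/s): [2.57, 2.57, 3.14, 3.14, 3.14, 3.14, 3.14].

INTERFACE

Orientations are given as [roll, pitch, yaw] about the fixed x, y, z axes, in that order (R = Rz(yaw) Ry(pitch) Rx(roll)).
In Python, from rig import manip gives the robot as it stands.
- The arm moves only by the tool step_arm, never from a script. Its argument "deltas" is a list of rows, each a list of 5 numbers: the shift along the world's x, y, z in cm, then the turn about the world's z in degrees, then the opening, from 0 (shut) to 1 (fully open). In form: [[tx, ty, tz, twist, grip], ...]. A call has exactly 10 rows; each row shifts and turns the commanded pose from where the row before left it; what a row does not reach is not made up. A row lasts 1/12 s, in which the tool goes at most 41.7 mm and 7.16 degrees, less where a joint would pass 70% of its speed; a pose out of reach is approached as far as the arm can. A call with a gripper value outside its range is refused whole. The fingers move at their own pace and stop on an object; "force" is the grip in N (left out, the last holds). Time passes only in rows, so rows that do not move let the fingers close, or fill a call up. It gives the time, the measured TCP pose, the force, the opening and the grip force at its end, in the units of the state.
- manip.observe(): the state, without advancing time (a new reading comes with each control period).
- manip.snapshot(name): name is "scene" or "top" or "wrist"; returns a dict with "color" (400x640x3 uint8, blue, green, red), "z_map" (400x640 float32, m along the optical axis (not along the pixel's ray), 0 where there is no reading), "intrinsics" (3x3 intrinsics, pixels), "k1" (the pictures are not rectified: a ray, as slopes to the right and down, at radius r is drawn at 1 + k1 r^2 times it, then the intrinsics apply), "R" (3x3) and "t" (3): a world point X has camera coordinates R X + t. Camera axes: x right, y down, z forward; pixel columns grow to the right and rows downward; lengths in m; the calibration is good to about 2 mm. A picture is of the moment at which its call begins.
- manip.job_done(): hands the job in; it is judged then, once.
The state is a dict: "time": time; "joint_pos": joint angles; "dq": joint speeds; "joint_efforts": joint torques, N m; "eef_pos": TCP position; "tcp_rot": TCP orientation; "wrist_force": force on the tool from outside, world axes, zero at the start; "torque": the same for the moment, N m; "grip_width": opening from 0.0 (shut) to 1.0 (fully open); "gripper_force": force on a finger pad.
Only numpy, scipy, OpenCV 4.12 (cv2) and the standard library are available. Lean on these libraries where they do the work, as an engineer would, in place of code of your own. Each camera call takes 0.05 s, during which the arm holds its last target. There are 200 camera calls.

## Working session

There is one attempt and no reset: what is moved stays moved. The work goes in short steps, Python scripts to look and compute and a tool call to move; the robot and the scene stay as the last step left them, time stands still between calls to the robot, and variables do not carry over. Pictures are saved under pics/ and viewed, at most 14 in all, crops included, and the job is handed in when it is done.

Besides the shell and the picture viewer there is one more tool, called after ">>>" as name(argument=value, ...), one argument or row to a line, values as JSON. step_arm: Moves the arm, as the interface text tells. Its arguments: {"type":"object","properties":{"deltas":{"type":"array","items":{"type":"array","items":{"type":"number"}}},"force":{"type":"number"}},"required":["deltas"]}

```bash
ls; mkdir -p pics; cat > h.py <<'E'
import numpy as np, cv2
from rig import manip
def snap(n):
    s=manip.snapshot(n); return s
def cloud(s):
    K=s["intrinsics"];h,w=s["z_map"].shape
    u,v=np.meshgrid(np.arange(w),np.arange(h))
    xd=(u-K[0,2])/K[0,0]; yd=(v-K[1,2])/K[1,1]
    x,y=xd.copy(),yd.copy()
    for _ in range(8):
        f=1+s["k1"]*(x*x+y*y); x=xd/f;y=yd/f
    z=s["z_map"]; P=np.stack([x*z,y*z,z],-1)
    W=(P-s["t"])@s["R"]
    W[z<=0]=np.nan
    return W
E
python3 - <<'E'
from h import *
for n in ("top","scene"):
    s=snap(n); cv2.imwrite(f"pics/{n}0.png",s["color"]); np.savez(f"{n}0.npz",**s)
    W=cloud(s); print(n,s["k1"],s["intrinsics"][0],[np.round(W[r,c],3).tolist() for r,c in((200,320),(50,50),(50,590),(350,50),(350,590))])
o=manip.observe();print(o,manip.grasp_offset)
E
```

```text
pics
top 0.01758870880614665 [471.73578077   0.         314.27238013] [[0.61, -0.046, -0.001], [1.541, 1.32, -0.745], [1.565, -1.451, -0.727], [0.065, 1.153, -0.739], [0.209, -0.5, 0.653]]
scene -0.06176663718335723 [414.91907667   0.         324.73315744] [[0.547, -0.063, -0.0], [0.647, -1.27, 0.324], [-0.665, 0.651, 0.182], [1.571, -1.02, -0.718], [0.323, 1.208, -0.567]]
{'time': 0.1, 'joint_pos': array([ 1.06602512,  0.39914864,  0.04507075,  1.53774569, -0.01870954,
        1.20691442, -0.05070434]), 'dq': array([ 0.00105265, -0.0007343 ,  0.00069908, -0.00306608,  0.00076112,
       -0.00066316, -0.0011225 ]), 'joint_efforts': array([ 4.22041659e-03, -4.76265049e+01,  1.37065206e+00, -2.54949492e+01,
        1.20728175e-02,  5.08756988e-03, -1.71481526e-05]), 'eef_pos': array([ 0.25635399, -0.59669192,  0.23035197]), 'tcp_rot': array([-3.13980324e+00,  1.29470364e-04,  4.05844016e-01]), 'wrist_force': array([-0.88534787, -0.04406917, -0.4318087 ]), 'torque': array([ 0.01328903, -0.0291305 ,  0.02726225]), 'gripper_force': 0.0, 'grip_width': 0.9998296675930449} 0.0187
```

View pics/top0.png

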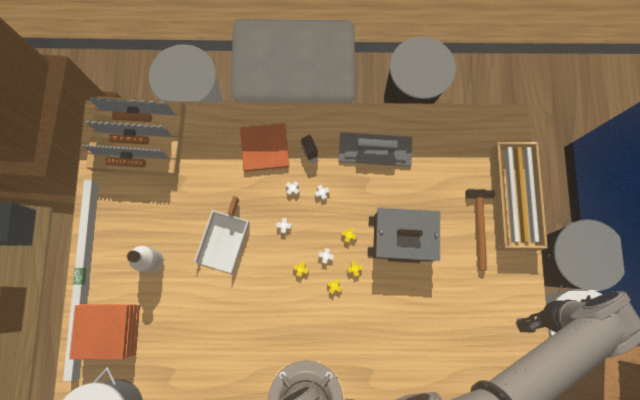

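View pics/scene0.png

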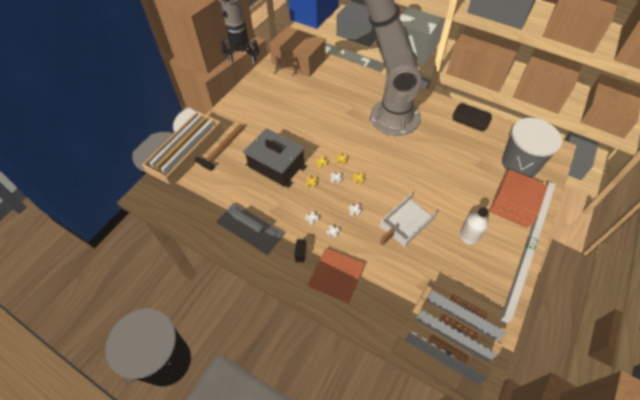

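```bash
cat > m.py <<'E'
from h import *
def whites(s,W,lo=0.010,hi=0.03,vmin=150):
    # white spacer tops
    hsv=cv2.cvtColor(s["color"],cv2.COLOR_BGR2HSV)
    m=((hsv[...,1]<60)&(hsv[...,2]>vmin)&(W[...,2]>lo)&(W[...,2]<hi)&(W[...,0]>.25)).astype(np.uint8)
    n,l,st,c=cv2.connectedComponentsWithStats(m)
    return [(i,st[i],l==i) for i in range(1,n) if st[i,4]>25]
def cross_yaw(p):
    c=(p.max(0)+p.min(0))/2; c=p.mean(0); q=p-c
    a=np.arctan2(q[:,1],q[:,0]); r=np.hypot(q[:,0],q[:,1])
    z=(r**4*np.exp(4j*a)).sum(); return c,np.degrees(np.angle(z)/4)
E
python3 - <<'E'
from m import *
s=dict(np.load("top0.npz")); W=cloud(s)
for i,st,m in whites(s,W):
    p=W[m]; c,y=cross_yaw(p[:,:2]); print(st.tolist(),np.round(c,4),np.round(p[:,2].mean(),4),round(y,1))
def rect(name,box,lo,hi):
    r0,r1,c0,c1=box; w=W[r0:r1,c0:c1].reshape(-1,3); w=w[(w[:,2]>lo)&(w[:,2]<hi)]
    r=cv2.minAreaRect((w[:,:2]*1000).astype(np.float32)); print(name,len(w),r, w[:,2].mean())
rect("cover",(195,275,365,450),.09,.112)
rect("grip",(195,275,365,450),.122,.15)
rect("tray",(190,280,190,250),.028,.048)
rect("fin",(190,280,190,250),.05,.07)
for p in [(349,236),(355,269),(334,287),(301,270),(310,148),(282,130)]: print(p,np.round(W[p[1],p[0]],3))
for n,b in dict(tape=(130,165,298,322),mallet=(185,275,465,500),primer=(240,275,120,165),tile=(120,172,235,292),float=(130,170,335,415)).items():
    w=W[b[0]:b[1],b[2]:b[3]].reshape(-1,3); w=w[w[:,2]>.012]; print(n,np.round(w.min(0),3),np.round(w.max(0),3))
C=cv2.resize(s["color"][170:310,180:450],None,fx=2.9,fy=2.9,interpolation=cv2.INTER_CUBIC); cv2.imwrite("pics/crop0.png",C)
E
```

```text
[286, 182, 13, 13, 113] [0.6444 0.044 ] 0.0173 -36.7
[315, 185, 14, 15, 112] [ 0.6322 -0.0514] 0.0177 23.5
[277, 219, 14, 14, 114] [0.5222 0.0699] 0.0174 -5.3
[319, 249, 14, 15, 114] [ 0.4266 -0.0643] 0.0179 -13.6
cover 2975 ((486.65655517578125, -308.25189208984375), (190.00030517578125, 150.37570190429688), 87.03106689453125) 0.1013020025795173
grip 138 ((486.9621887207031, -308.95196533203125), (70.08183288574219, 17.874610900878906), 87.10723876953125) 0.1329435772488634
tray 300 ((495.2894287109375, 252.61978149414062), (121.74014282226562, 225.96046447753906), 73.66709899902344) 0.03753062102419401
fin 98 ((583.0654296875, 250.7784423828125), (63.86516571044922, 59.889705657958984), 77.39602661132812) 0.05873557151329768
(349, 236) [ 0.489 -0.138  0.022]
(355, 269) [ 0.386 -0.157  0.015]
(334, 287) [ 0.33  -0.09   0.017]
(301, 270) [0.382 0.013 0.016]
(310, 148) [ 0.767 -0.013  0.058]
(282, 130) [0.841 0.08  0.02 ]
tape [ 0.733 -0.036  0.012] [0.81  0.017 0.072]
mallet [ 0.385 -0.613  0.012] [ 0.66  -0.518  0.067]
primer [0.372 0.445 0.013] [0.445 0.52  0.177]
tile [0.704 0.055 0.012] [0.867 0.22  0.032]
float [ 0.728 -0.348  0.012] [ 0.838 -0.108  0.08 ]
```

View pics/crop0.png

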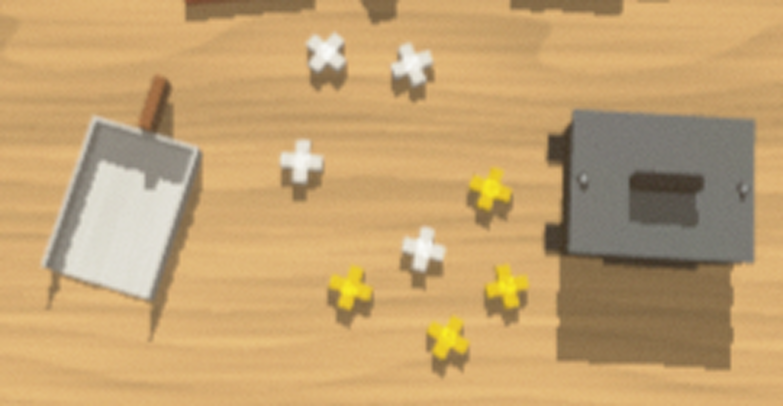

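>>> step_arm(
  deltas=[
    [1,3.3,0,-3.7,1],
    [1,3.3,0,-3.7,1],
    [1,3.3,0,-3.7,1],
    [1,3.3,0,-3.7,1],
    [1,3.3,0,-3.7,1],
    [1,3.3,0,-3.7,1],
    [1,3.3,0,-3.7,1],
    [1,3.3,0,-3.7,1],
    [1,3.3,0,-3.7,1],
    [1,3.3,0,-3.7,1],
  ],
  force=40,
)

```text
time: 0.93
eef_pos: [0.3565, -0.2654, 0.2311]
tcp_rot: [3.142, 0.0, -0.243]
wrist_force: [0.1, 0.5, 0.9]
grip_width: 0.999
gripper_force: 0.0
```

>>> step_arm(
  deltas=[
    [1.15,3.35,0,0,1],
    [1.15,3.35,0,0,1],
    [1.15,3.35,0,0,1],
    [1.15,3.35,0,0,1],
    [1.2,3.35,-1,0,1],
    [1.2,3.35,-3,0,1],
    [0,0,-4,0,1],
    [0,0,-4,0,1],
    [0,0,-3,0,1],
    [0,0,0,0,1],
  ],
)

```text
time: 1.77
eef_pos: [0.4198, -0.0688, 0.0793]
tcp_rot: [3.141, 0.013, -0.239]
wrist_force: [-1.4, 0.5, 0.2]
grip_width: 0.999
gripper_force: 0.0
```

```bash
python3 - <<'E'
from m import *
s=snap("wrist"); W=cloud(s); cv2.imwrite("pics/w1.png",s["color"])
for i,st,m in whites(s,W):
    p=W[m]; c,y=cross_yaw(p[:,:2]); print(st.tolist(),np.round(c,4),np.round(p[:,2].mean(),4),round(y,1))
print(manip.observe()["eef_pos"])
E
```

```text
[30, 78, 70, 75, 2535] [0.5251 0.0742] 0.0177 -5.0
[271, 172, 68, 67, 2498] [ 0.4302 -0.0603] 0.0175 -13.2
[ 0.42231792 -0.06927286  0.08210672]
```

View pics/w1.png

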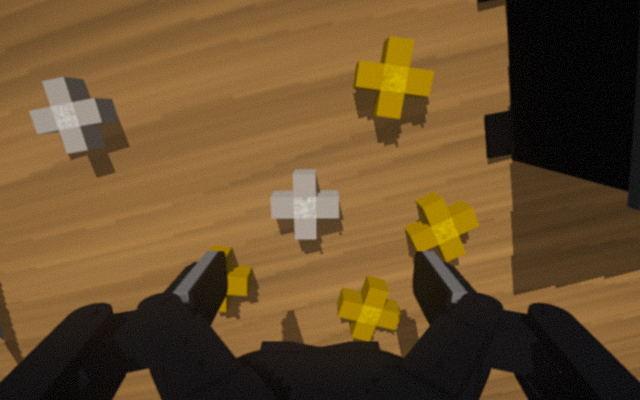

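>>> step_arm(
  deltas=[
    [0.2,0.4,-2,0,1],
    [0,0,-2,0,1],
    [0,0,-2,0,1],
    [0,0,-1,0,1],
    [0,0,-0.7,0,1],
    [0,0,0,0,1],
    [0,0,0,0,0.3],
    [0,0,0,0,0.3],
    [0,0,0,0,0.3],
    [0,0,0,0,0.3],
  ],
  force=40,
)

```text
time: 2.65
eef_pos: [0.4283, -0.0659, 0.0087]
tcp_rot: [3.141, -0.002, -0.24]
wrist_force: [-1.7, 0.5, 4.6]
grip_width: 0.521
gripper_force: 40.1
```

>>> step_arm(
  deltas=[
    [0,0,0,0,0.3],
    [0,0,0,0,0.3],
    [0,0,1,0,0.3],
    [0,0,2,0,0.3],
    [0,0,2,0,0.3],
    [0,0,2,0,0.3],
    [0,0,1,0,0.3],
    [0,0,0,0,0.3],
    [0,0,0,0,0.3],
    [0,0,0,0,0.3],
  ],
)

```text
time: 3.48
eef_pos: [0.4265, -0.0657, 0.0868]
tcp_rot: [3.141, 0.002, -0.24]
wrist_force: [0.6, -0.1, -0.4]
grip_width: 0.524
gripper_force: 41.2
```

```bash
cat > look.py <<'E'
from m import *
import sys
s=snap("top"); W=cloud(s); np.savez("last.npz",**s)
if len(sys.argv)>1: cv2.imwrite(sys.argv[1],cv2.resize(s["color"][110:320,170:470],None,fx=2.6,fy=2.6,interpolation=cv2.INTER_CUBIC))
for i,st,m in whites(s,W,.010,.06):
    p=W[m]; c,y=cross_yaw(p[:,:2]); print(st.tolist(),np.round(c,4),np.round(p[:,2].mean(),4),round(y,1))
o=manip.observe(); print(o["time"],o["eef_pos"],np.degrees(o["tcp_rot"]),o["grip_width"],o["gripper_force"],o["wrist_force"])
w=W.reshape(-1,3); k=(w[:,2]>.030)&(w[:,2]<.048)&(w[:,0]>.34)&(w[:,0]<.68)&(w[:,1]>.12)&(w[:,1]<.4); w=w[k]
print("tray",len(w),cv2.minAreaRect((w[:,:2]*1000).astype(np.float32)))
E
python3 look.py
```

```text
[70, 180, 22, 133, 973] [0.4605 0.6861] 0.0489 -0.3
[286, 182, 13, 13, 110] [0.6444 0.0438] 0.0177 -36.9
[315, 185, 14, 15, 113] [ 0.6318 -0.0516] 0.0176 21.7
[195, 210, 34, 52, 96] [0.5036 0.303 ] 0.0389 -24.1
[230, 217, 19, 56, 97] [0.4714 0.2062] 0.0382 -9.4
[277, 219, 14, 14, 116] [0.522  0.0698] 0.0172 -5.8
3.5333 [ 0.42632638 -0.06568214  0.08648531] [ 1.79980910e+02  1.33550844e-01 -1.37444821e+01] 0.5235960132504347 41.2366783618927 [0.26218628 0.3371048  0.02771298]
tray 282 ((495.66741943359375, 252.6477508544922), (122.14374542236328, 226.49354553222656), 73.5508041381836)
```

>>> step_arm(
  deltas=[
    [0.9,3.1,0,-0.3,0.3],
    [0.9,3.1,0,-0.3,0.3],
    [0.9,3.1,0,-0.3,0.3],
    [0.9,3.1,0,-0.3,0.3],
    [0.9,3.1,0,-0.3,0.3],
    [0.9,3.1,0,-0.3,0.3],
    [0.9,3.1,0,-0.3,0.3],
    [0.9,3.1,0,-0.3,0.3],
    [0.9,3.1,0,-0.3,0.3],
    [0.9,3.3,0,0,0.3],
  ],
)

```text
time: 4.37
eef_pos: [0.5168, 0.2469, 0.0857]
tcp_rot: [3.139, 0.002, -0.288]
wrist_force: [0.7, 0.7, -0.4]
grip_width: 0.516
gripper_force: 41.2
```

>>> step_arm(
  deltas=[
    [0,0,0,0,0.3],
    [0,0,0,0,0.3],
    [0,0,0,0,0.3],
    [0,0,0,0,0.3],
    [0,0,0,0,0.3],
    [0,0,0,0,0.3],
    [0,0,0,0,0.3],
    [0,0,0,0,0.3],
    [0,0,0,0,0.3],
    [0,0,0,0,0.3],
  ],
)

```text
time: 5.2
eef_pos: [0.5174, 0.2461, 0.0876]
tcp_rot: [3.142, -0.0, -0.287]
wrist_force: [-0.1, 0.7, 0.3]
grip_width: 0.523
gripper_force: 41.2
```

>>> step_arm(
  deltas=[
    [0,0,-2.5,0,0.3],
    [0,0,-2.5,0,0.3],
    [0,0,-1.5,0,0.3],
    [0,0,-1,0,0.3],
    [0,0,0,0,0.3],
    [0,0,0,0,0.3],
    [0,0,0,0,0.66],
    [0,0,0,0,0.66],
    [0,0,0,0,0.66],
    [0,0,0,0,0.66],
  ],
)

```text
time: 6.03
eef_pos: [0.5178, 0.2465, 0.0131]
tcp_rot: [-3.141, -0.001, -0.287]
wrist_force: [-0.5, 0.4, -0.5]
grip_width: 0.659
gripper_force: 0.0
```

>>> step_arm(
  deltas=[
    [0,0,2,0,0.66],
    [0,0,3,0,0.66],
    [0,0,3,0,0.66],
    [0.1,-3,0,1.8,1],
    [0.1,-3,0,1.8,1],
    [0.1,-3,0,1.8,1],
    [0.1,-3,0,1.8,1],
    [0.1,-3,0,1.8,1],
    [0.1,-2.5,-1,2,1],
    [0,0,-2,0,1],
  ],
)

```text
time: 6.87
eef_pos: [0.5259, 0.0642, 0.0642]
tcp_rot: [3.138, -0.005, -0.103]
wrist_force: [0.4, -0.3, 0.4]
grip_width: 0.999
gripper_force: 0.0
```

```bash
python3 look.py
```

```text
[70, 180, 22, 133, 975] [0.4599 0.6861] 0.0488 -0.3
[293, 182, 6, 11, 34] [0.6492 0.0325] 0.018 18.3
[315, 185, 14, 15, 115] [ 0.6318 -0.0516] 0.0177 21.9
[195, 210, 34, 52, 96] [0.5036 0.3028] 0.0396 -23.9
[230, 217, 19, 56, 97] [0.47   0.2063] 0.039 -9.0
[222, 221, 15, 15, 112] [0.5122 0.2433] 0.0205 -12.1
6.9167 [0.52199106 0.06671755 0.05964427] [ 1.79846349e+02  1.76323872e-01 -5.80443600e+00] 0.9980594485774559 0.0 [ 0.36072675  0.01556307 -3.11227986]
tray 293 ((495.6637878417969, 253.23936462402344), (123.06407165527344, 227.1782684326172), 74.03914642333984)
```

>>> step_arm(
  deltas=[
    [0,0.3,-2,0,1],
    [0,0,-2,0,1],
    [0,0,-1.2,0,1],
    [0,0,0,0,1],
    [0,0,0,0,0.3],
    [0,0,0,0,0.3],
    [0,0,0,0,0.3],
    [0,0,0,0,0.3],
    [0,0,0,0,0.3],
    [0,0,0,0,0.3],
  ],
)

```text
time: 7.75
eef_pos: [0.5245, 0.0746, 0.012]
tcp_rot: [-3.141, -0.002, -0.095]
wrist_force: [-1.6, 0.9, 6.0]
grip_width: 0.516
gripper_force: 40.2
```

>>> step_arm(
  deltas=[
    [0,0,0,0,0.3],
    [0,0,2,0,0.3],
    [0,0,3,0,0.3],
    [0,0,3,0,0.3],
    [-0.8,3,0,-1.7,0.3],
    [-0.8,3,0,-1.7,0.3],
    [-0.8,3,0,-1.8,0.3],
    [-0.8,3,0,-1.8,0.3],
    [-0.9,3,0,-1.8,0.3],
    [-0.9,3,0,-1.8,0.3],
  ],
)

```text
time: 8.58
eef_pos: [0.4731, 0.2556, 0.0912]
tcp_rot: [-3.141, -0.001, -0.282]
wrist_force: [0.9, -0.2, 0.0]
grip_width: 0.515
gripper_force: 40.9
```

>>> step_arm(
  deltas=[
    [0,0,0,0,0.3],
    [0,0,0,0,0.3],
    [0,0,0,0,0.3],
    [0,0,0,0,0.3],
    [0,0,0,0,0.3],
    [0,0,0,0,0.3],
    [0,0,0,0,0.3],
    [0,0,0,0,0.3],
    [0,0,0,0,0.3],
    [0,0,0,0,0.3],
  ],
)

```text
time: 9.42
eef_pos: [0.4734, 0.2542, 0.0905]
tcp_rot: [3.142, 0.0, -0.28]
wrist_force: [0.4, -0.7, -0.7]
grip_width: 0.518
gripper_force: 40.9
```

>>> step_arm(
  deltas=[
    [-0.9,0.8,-2.5,0,0.3],
    [0,0,-2.5,0,0.3],
    [0,0,-1.5,0,0.3],
    [0,0,-0.8,0,0.3],
    [0,0,0,0,0.3],
    [0,0,0,0,0.3],
    [0,0,0,0,0.66],
    [0,0,0,0,0.66],
    [0,0,0,0,0.66],
    [0,0,0,0,0.66],
  ],
)

```text
time: 10.25
eef_pos: [0.4649, 0.2625, 0.0182]
tcp_rot: [-3.141, -0.001, -0.28]
wrist_force: [0.2, 0.4, -0.1]
grip_width: 0.659
gripper_force: 0.0
```

>>> step_arm(
  deltas=[
    [0,0,2,0,0.66],
    [0,0,3,0,0.66],
    [0,0,3,0,0.66],
    [2,-2.5,0,-2,1],
    [2,-2.5,0,-2,1],
    [2,-2.5,0,-2,1],
    [2,-2.5,0,-2,1],
    [2,-2.5,0,-2,1],
    [2,-2.5,0,-2,1],
    [2,-2.5,0,-2,1],
  ],
)

```text
time: 11.08
eef_pos: [0.6053, 0.0859, 0.0979]
tcp_rot: [-3.141, -0.001, -0.526]
wrist_force: [0.4, 0.3, 0.4]
grip_width: 0.999
gripper_force: 0.0
```

```bash
python3 look.py
```

```text
[70, 180, 22, 133, 974] [0.4609 0.686 ] 0.0489 -0.3
[315, 185, 14, 15, 114] [ 0.6318 -0.0512] 0.0171 22.4
[195, 210, 34, 52, 96] [0.5037 0.303 ] 0.0389 -23.8
[230, 217, 19, 56, 95] [0.4707 0.2056] 0.0387 -10.0
[222, 220, 15, 15, 108] [0.5124 0.2434] 0.0207 -11.6
[216, 237, 16, 15, 125] [0.4625 0.2576] 0.0212 -15.2
11.1333 [0.6100672  0.07761753 0.09793574] [179.90730656  -0.4037608  -30.72418164] 1.0032193837427945 0.0 [ 3.66764583 -5.08894036  0.45413648]
tray 285 ((495.47613525390625, 252.836181640625), (122.88754272460938, 226.08953857421875), 73.50904083251953)
```

>>> step_arm(
  deltas=[
    [2,-2.2,0,-3.3,1],
    [1.95,-2.15,0,-3.4,1],
    [0,0,-2.5,0,1],
    [0,0,-3,0,1],
    [0,0,-2.5,0,1],
    [0,0,-1.2,0,1],
    [0,0,0,0,1],
    [0,0,0,0,0.3],
    [0,0,0,0,0.3],
    [0,0,0,0,0.3],
  ],
)

```text
time: 11.97
eef_pos: [0.6455, 0.0442, 0.0076]
tcp_rot: [-3.139, -0.003, -0.641]
wrist_force: [0.5, 1.1, 0.3]
grip_width: 0.604
gripper_force: 0.1
```

>>> step_arm(
  deltas=[
    [0,0,0,0,0.3],
    [0,0,0,0,0.3],
    [0,0,0,0,0.3],
    [0,0,2,0,0.3],
    [0,0,3,0,0.3],
    [0,0,3.5,0,0.3],
    [0,0,0,0,0.3],
    [0,0,0,0,0.3],
    [0,0,0,0,0.3],
    [0,0,0,0,0.3],
  ],
)

```text
time: 12.8
eef_pos: [0.6427, 0.0435, 0.0892]
tcp_rot: [3.14, 0.002, -0.641]
wrist_force: [-0.3, -0.2, -0.8]
grip_width: 0.522
gripper_force: 40.9
```

>>> step_arm(
  deltas=[
    [-2.8,2.9,0,2.5,0.3],
    [-2.8,2.9,0,2.5,0.3],
    [-2.8,2.9,0,2.5,0.3],
    [-2.8,2.9,0,2.5,0.3],
    [-2.8,2.9,0,2.5,0.3],
    [-2.8,2.9,0,2.5,0.3],
    [-2.8,2.9,0,2.5,0.3],
    [-2.8,2.9,0,2.5,0.3],
    [-0.2,0,0,0,0.3],
    [0,0,0,0,0.3],
  ],
)

```text
time: 13.63
eef_pos: [0.4148, 0.2774, 0.0895]
tcp_rot: [3.14, 0.002, -0.286]
wrist_force: [1.1, -1.5, 0.2]
grip_width: 0.522
gripper_force: 40.9
```

>>> step_arm(
  deltas=[
    [0,0,0,0,0.3],
    [0,0,-2.5,0,0.3],
    [0,0,-2.5,0,0.3],
    [0,0,-1.5,0,0.3],
    [0,0,-1.0,0,0.3],
    [0,0,0,0,0.3],
    [0,0,0,0,0.3],
    [0,0,0,0,0.66],
    [0,0,0,0,0.66],
    [0,0,0,0,0.66],
  ],
)

```text
time: 14.47
eef_pos: [0.4187, 0.2761, 0.0164]
tcp_rot: [-3.14, -0.001, -0.293]
wrist_force: [0.0, 0.2, 0.2]
grip_width: 0.659
gripper_force: 0.0
```

>>> step_arm(
  deltas=[
    [0,0,0,0,0.66],
    [0,0,2,0,0.66],
    [0,0,3,0,0.66],
    [0,0,3,0,0.66],
    [3,-3.5,0,4,1],
    [3,-3.5,0,4,1],
    [3,-3.5,0,5,1],
    [3,-3.5,0,5,1],
    [3,-3.5,0,5,1],
    [3,-3.5,0,5,1],
  ],
)

```text
time: 15.3
eef_pos: [0.5817, 0.0841, 0.0961]
tcp_rot: [3.141, -0.001, 0.201]
wrist_force: [0.3, 0.8, -0.5]
grip_width: 1.0
gripper_force: 0.0
```

```bash
python3 look.py
```

```text
[70, 180, 22, 133, 979] [0.4605 0.686 ] 0.049 -0.3
[315, 185, 14, 15, 112] [ 0.6318 -0.0514] 0.0177 22.5
[195, 210, 34, 52, 97] [0.5041 0.3027] 0.0394 -24.0
[230, 217, 19, 56, 99] [0.4712 0.2061] 0.0387 -9.5
[211, 221, 26, 45, 367] [0.4624 0.2574] 0.021 -15.6
15.35 [0.58821306 0.07379874 0.09592369] [179.60954761  -0.31017297  11.00045893] 0.99917398605797 0.0 [ 5.22403073 -5.82168073 -0.51024054]
tray 294 ((495.4342956542969, 252.61680603027344), (121.69408416748047, 226.1238250732422), 73.58255767822266)
```

>>> step_arm(
  deltas=[
    [0.9,-3,0,3,1],
    [0.9,-3,0,3,1],
    [0.9,-3,0,3,1],
    [0.8,-2.75,0,2,1],
    [0,0,-2.5,0,1],
    [0,0,-3,0,1],
    [0,0,-2.3,0,1],
    [0,0,-1.2,0,1],
    [0,0,0,0,1],
    [0,0,0,0,0.3],
  ],
)

```text
time: 16.18
eef_pos: [0.6167, -0.0345, 0.0071]
tcp_rot: [3.136, 0.001, 0.388]
wrist_force: [-2.3, -9.3, 20.5]
grip_width: 0.883
gripper_force: 10.0
```

>>> step_arm(
  deltas=[
    [0,0,0,0,0.3],
    [0,0,0,0,0.3],
    [0,0,0,0,0.3],
    [0,0,0,0,0.3],
    [0,0,0,0,0.3],
    [0,0,2,0,0.3],
    [0,0,3,0,0.3],
    [0,0,4,0,0.3],
    [0,0,0,0,0.3],
    [0,0,0,0,0.3],
  ],
)

```text
time: 17.02
eef_pos: [0.6182, -0.031, 0.0993]
tcp_rot: [3.138, -0.007, 0.389]
wrist_force: [0.3, 0.1, -0.8]
grip_width: 0.31
gripper_force: 39.9
```

```bash
python3 look.py pics/l1.png; python3 - <<'E'
from h import *
cv2.imwrite("pics/w2.png",snap("wrist")["color"])
E
```

```text
[70, 180, 22, 133, 975] [0.4602 0.686 ] 0.0489 -0.3
[199, 210, 30, 40, 80] [0.5214 0.2963] 0.0385 -26.1
[233, 217, 16, 32, 63] [0.5084 0.199 ] 0.038 -3.3
[222, 220, 15, 16, 116] [0.5126 0.2431] 0.0205 -12.0
[211, 236, 22, 30, 255] [0.4393 0.2639] 0.0205 -15.6
[230, 250, 9, 23, 37] [0.4041 0.2196] 0.0381 -16.6
17.0667 [ 0.61637504 -0.0312947   0.09706917] [ 1.79905170e+02 -1.38767967e-01  2.22543845e+01] 0.31294998857376516 39.92885265382938 [ 0.0374222   0.14976613 -0.33950441]
tray 293 ((495.71337890625, 252.32164001464844), (122.85611724853516, 226.74786376953125), 73.55662536621094)
```

View pics/w2.png

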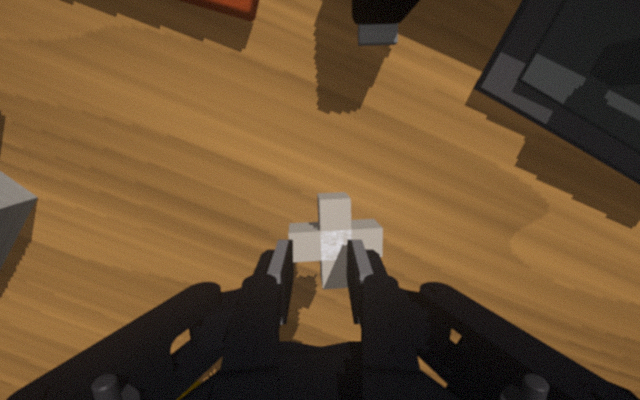

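```bash
python3 - <<'E'
from h import *
s=snap("wrist");W=cloud(s)
for p in ((335,205),(305,230),(335,240),(370,235),(335,275)): print(p,np.round(W[p[1],p[0]],4))
E
```

```text
(335, 205) [ 0.6425 -0.0279  0.0939]
(305, 230) [ 0.6252 -0.0193  0.0937]
(335, 240) [ 0.6267 -0.0346  0.0958]
(370, 235) [ 0.635  -0.0498  0.0943]
(335, 275) [ 0.6101 -0.0415  0.0976]
```

>>> step_arm(
  deltas=[
    [0,0,-2,0,0.3],
    [0,0,-2,0,0.3],
    [0,0,-2,0,0.3],
    [0,0,-1,0,0.3],
    [0,0,-0.5,0,0.3],
    [0,0,0,0,0.3],
    [0,0,0,0,0.3],
    [0,0,0,0,0.3],
    [0,0,0,0,0.3],
    [0,0,0,0,0.3],
  ],
)

```text
time: 18.0
eef_pos: [0.616, -0.0316, 0.021]
tcp_rot: [3.141, -0.001, 0.388]
wrist_force: [-0.6, 0.0, 0.5]
grip_width: 0.3
gripper_force: 0.0
```

>>> step_arm(
  deltas=[
    [0,0,0,0,0.6],
    [0,0,0,0,0.6],
    [0,0,0,0,1],
    [0,0,0,0,1],
    [0,0,2,0,1],
    [0,0,3,0,1],
    [0,0,3,0,1],
    [-3,0,0,0,1],
    [-3,0,0,0,1],
    [-2,0,0,0,1],
  ],
)

```text
time: 18.83
eef_pos: [0.5333, -0.0316, 0.1008]
tcp_rot: [3.141, 0.001, 0.389]
wrist_force: [-0.3, 0.2, -0.5]
grip_width: 0.999
gripper_force: 0.0
```

```bash
python3 look.py
```

```text
[70, 180, 22, 133, 980] [0.4597 0.686 ] 0.0489 -0.3
[195, 210, 34, 52, 96] [0.5036 0.3029] 0.039 -24.0
[230, 217, 19, 56, 101] [0.4711 0.2061] 0.0384 -9.5
[221, 221, 16, 14, 117] [0.513 0.243] 0.0208 -12.9
[210, 237, 23, 29, 259] [0.4394 0.2638] 0.0207 -16.5
18.8833 [ 0.52897897 -0.03197523  0.09993418] [-179.97653604    0.41084981   22.27716762] 1.0016888099332295 0.0 [-4.34234812 -1.20368111 -0.52696747]
tray 288 ((495.5870361328125, 253.0458984375), (122.64816284179688, 226.14317321777344), 73.55253601074219)
```

Spacer still occluded in the top view; use the wrist.

```bash
python3 - <<'E'
from m import *
s=snap("wrist"); W=cloud(s); cv2.imwrite("pics/w3.png",s["color"])
for i,st,m in whites(s,W,.008,.05,100):
    p=W[m]; c,y=cross_yaw(p[:,:2]); print(st.tolist(),np.round(c,4),np.round(p[:,2].mean(),4),round(y,1))
print(manip.observe()["eef_pos"])
E
```

```text
[382, 53, 70, 73, 2587] [ 0.632  -0.0606] 0.018 35.6
[0, 56, 48, 48, 854] [0.538  0.1959] 0.0231 -18.7
[ 0.53175317 -0.03202048  0.10017205]
```

View pics/w3.png

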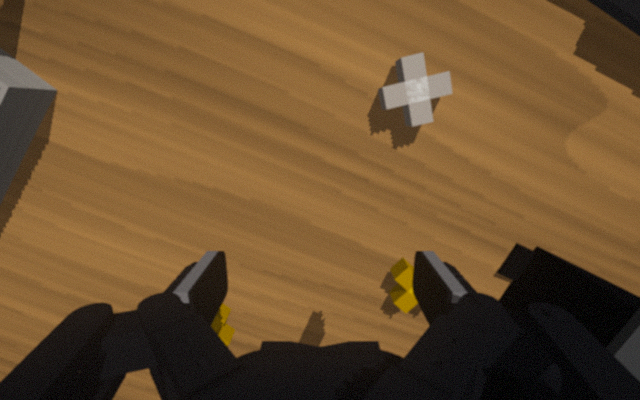

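>>> step_arm(
  deltas=[
    [2.4,-0.7,0,3.3,1],
    [2.4,-0.7,0,3.3,1],
    [2.4,-0.7,0,3.3,1],
    [2.4,-0.7,0,3.3,1],
    [0,0,0,0,1],
    [0,0,0,0,1],
    [0,0,-2,0,1],
    [0,0,-2,0,1],
    [0,0,0,0,1],
    [0,0,0,0,1],
  ],
)

```text
time: 19.77
eef_pos: [0.63, -0.0591, 0.0596]
tcp_rot: [-3.14, 0.002, 0.619]
wrist_force: [0.1, -0.5, 0.4]
grip_width: 1.004
gripper_force: 0.0
```

```bash
python3 - <<'E'
from m import *
s=snap("wrist"); W=cloud(s)
for i,st,m in whites(s,W,.008,.05,100):
    p=W[m]; c,y=cross_yaw(p[:,:2]); print(st.tolist(),np.round(c,4),np.round(p[:,2].mean(),4),round(y,1))
print(manip.observe()["eef_pos"])
E
```

```text
[288, 188, 74, 73, 3036] [ 0.6334 -0.0601] 0.0174 36.0
[ 0.63128059 -0.05910978  0.06085342]
```

>>> step_arm(
  deltas=[
    [0.1,0,-2,0,1],
    [0,0,-2,0,1],
    [0,0,-1.3,0,1],
    [0,0,0,0,1],
    [0,0,0,0,0.3],
    [0,0,0,0,0.3],
    [0,0,0,0,0.3],
    [0,0,0,0,0.3],
    [0,0,0,0,0.3],
    [0,0,0,0,0.3],
  ],
)

```text
time: 20.65
eef_pos: [0.634, -0.0595, 0.0092]
tcp_rot: [3.14, -0.002, 0.619]
wrist_force: [-0.5, 0.5, 6.2]
grip_width: 0.513
gripper_force: 41.2
```

>>> step_arm(
  deltas=[
    [0,0,0,0,0.3],
    [0,0,2,0,0.3],
    [0,0,3,0,0.3],
    [0,0,3,0,0.3],
    [0,0,2,0,0.3],
    [0,0,0,0,0.3],
    [0,0,0,0,0.3],
    [0,0,0,0,0.3],
    [0,0,0,0,0.3],
    [0,0,0,0,0.3],
  ],
)

```text
time: 21.48
eef_pos: [0.6315, -0.0596, 0.1059]
tcp_rot: [-3.14, 0.002, 0.619]
wrist_force: [0.2, 0.2, 0.6]
grip_width: 0.52
gripper_force: 40.9
```

>>> step_arm(
  deltas=[
    [-1.5,2.9,0,-4.7,0.3],
    [-1.5,2.9,0,-4.7,0.3],
    [-1.5,2.9,0,-4.7,0.3],
    [-1.5,2.9,0,-4.7,0.3],
    [-1.5,2.9,0,-4.7,0.3],
    [-1.5,2.9,0,-4.7,0.3],
    [-1.5,2.9,0,-4.7,0.3],
    [-1.5,2.9,0,-4.7,0.3],
    [-1.5,2.9,0,-4.7,0.3],
    [-1.5,2.9,0,-4.7,0.3],
  ],
)

```text
time: 22.32
eef_pos: [0.4811, 0.2314, 0.1067]
tcp_rot: [3.141, 0.001, -0.206]
wrist_force: [-0.3, 0.0, -0.1]
grip_width: 0.514
gripper_force: 41.0
```

>>> step_arm(
  deltas=[
    [-1.9,2.7,0,-4.5,0.3],
    [0,0,0,0,0.3],
    [0,0,0,0,0.3],
    [0,0,-2.5,0,0.3],
    [0,0,-2.5,0,0.3],
    [0,0,0,0,0.3],
    [0,0,0,0,0.3],
    [0,0,0,0,0.3],
    [0,0,0,0,0.3],
    [0,0,0,0,0.3],
  ],
)

```text
time: 23.15
eef_pos: [0.4647, 0.2577, 0.0588]
tcp_rot: [-3.14, -0.002, -0.281]
wrist_force: [0.1, 0.1, -0.1]
grip_width: 0.517
gripper_force: 41.0
```

>>> step_arm(
  deltas=[
    [-0.1,0,-2,0,0.3],
    [0,0,-0.5,0,0.3],
    [0,0,0,0,0.3],
    [0,0,0,0,0.3],
    [0,0,0,0,0.66],
    [0,0,0,0,0.66],
    [0,0,0,0,0.66],
    [0,0,0,0,0.66],
    [0,0,2,0,0.66],
    [0,0,3,0,0.66],
  ],
)

```text
time: 23.98
eef_pos: [0.4603, 0.256, 0.0807]
tcp_rot: [3.137, 0.005, -0.28]
wrist_force: [0.6, -0.5, -0.3]
grip_width: 0.663
gripper_force: 0.0
```

>>> step_arm(
  deltas=[
    [0,0,3,0,0.66],
    [0,0,4,0,1],
    [0,0,4,0,1],
    [0,-3,0,0,1],
    [0,-3,0,0,1],
    [0,-3,0,0,1],
    [0,-3,0,0,1],
    [0,-3,0,0,1],
    [0,-3,0,0,1],
    [0,-3,0,0,1],
  ],
)

```text
time: 24.82
eef_pos: [0.4623, 0.046, 0.1928]
tcp_rot: [3.142, -0.001, -0.28]
wrist_force: [1.1, -0.1, -0.4]
grip_width: 0.999
gripper_force: 0.0
```

```bash
python3 look.py pics/l2.png; python3 -c "
from rig import manip; print(manip.observe()['joint_pos'])"
```

```text
[70, 180, 22, 133, 976] [0.4606 0.686 ] 0.049 -0.3
[203, 210, 26, 27, 62] [0.5371 0.2888] 0.0392 -32.8
[230, 217, 19, 56, 94] [0.4698 0.2053] 0.0397 -10.4
[222, 221, 15, 14, 104] [0.5115 0.2432] 0.0212 -12.4
[211, 237, 22, 29, 265] [0.4397 0.2614] 0.0294 -21.3
[195, 238, 9, 24, 33] [0.4415 0.3289] 0.0391 -16.4
24.8667 [0.4621202  0.03856727 0.19240004] [ 1.79699238e+02 -4.08958617e-02 -1.65216484e+01] 1.0002303390466405 0.0 [-0.82891833 -5.23511133 -0.30991929]
tray 422 ((495.4812927246094, 252.73365783691406), (122.47118377685547, 226.61900329589844), 73.79026794433594)
[ 0.17287608  0.11520963 -0.37781396  2.00197989  0.05511442  1.03497925
 -2.09006053]
```

View pics/l2.png

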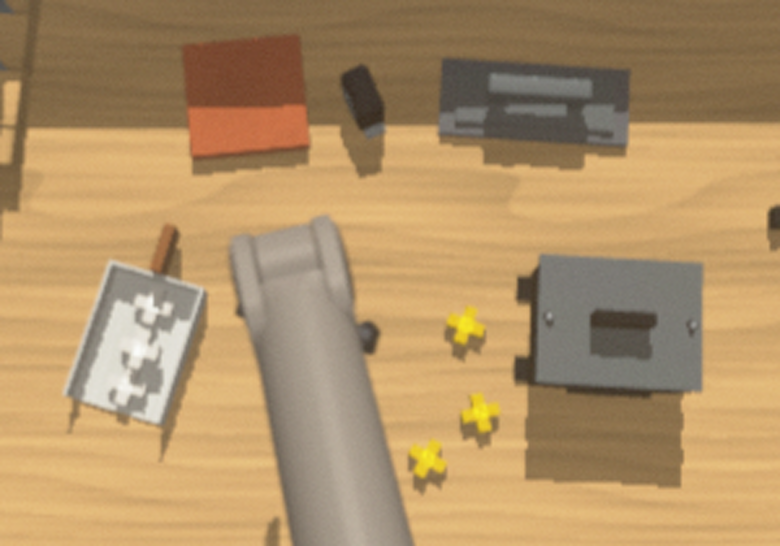

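>>> step_arm(
  deltas=[
    [0.15,-2.2,0,6.45,1],
    [0.15,-2.2,0,6.45,1],
    [0.15,-2.2,0,6.45,1],
    [0.15,-2.2,0,6.45,1],
    [0.15,-2.2,0,6.45,1],
    [0.15,-2.2,0,6.45,1],
    [0.15,-2.2,0,6.45,1],
    [0.15,-2.2,0,6.45,1],
    [0.15,-2.2,0,6.45,1],
    [0.15,-2.2,0,6.45,1],
  ],
)

```text
time: 25.7
eef_pos: [0.4776, -0.1734, 0.1927]
tcp_rot: [3.141, -0.0, 0.851]
wrist_force: [-0.1, 0.3, 0.2]
grip_width: 1.0
gripper_force: 0.0
```

>>> step_arm(
  deltas=[
    [0.15,-2.2,0,6.45,1],
    [0.15,-2.2,0,6.45,1],
    [0.15,-2.2,0,6.45,1],
    [0.15,-2.2,0,6.45,1],
    [0.15,-2.2,0,6.45,1],
    [0.15,-2.2,0,6.45,1],
    [0,0,0,0,1],
    [0,0,0,0,1],
    [0,0,0,0,1],
    [0,0,0,0,1],
  ],
)

```text
time: 26.53
eef_pos: [0.4869, -0.303, 0.1925]
tcp_rot: [3.142, -0.001, 1.522]
wrist_force: [0.9, -0.7, 0.1]
grip_width: 1.001
gripper_force: 0.0
```

```bash
python3 - <<'E'
from m import *
s=snap("wrist"); W=cloud(s)
w=W.reshape(-1,3); k=(w[:,2]>.122)&(w[:,2]<.15)&(abs(w[:,0]-.487)<.06)&(abs(w[:,1]+.308)<.06); w=w[k]
print(len(w),cv2.minAreaRect((w[:,:2]*1000).astype(np.float32)),w[:,2].mean())
o=manip.observe();print(o["eef_pos"],np.degrees(o["tcp_rot"]))
E
```

```text
2305 ((488.3843994140625, -304.22259521484375), (69.44039154052734, 15.809109687805176), 86.7365493774414) 0.13264919425291347
[ 0.48690725 -0.30303487  0.19258242] [ 1.79993080e+02 -2.52366943e-02  8.72461603e+01]
```

>>> step_arm(
  deltas=[
    [0.1,-0.3,-2,0,1],
    [0,0,-2.5,0,1],
    [0,0,-2,0,1],
    [0,0,-1.5,0,1],
    [0,0,-0.6,0,1],
    [0,0,0,0,1],
    [0,0,0,0,1],
    [0,0,0,0,0.05],
    [0,0,0,0,0.05],
    [0,0,0,0,0.05],
  ],
  force=60,
)

```text
time: 27.42
eef_pos: [0.4882, -0.3079, 0.1076]
tcp_rot: [3.14, 0.001, 1.521]
wrist_force: [0.5, 0.8, 0.4]
grip_width: 0.606
gripper_force: 0.0
```

>>> step_arm(
  deltas=[
    [0,0,0,0,0.05],
    [0,0,0,0,0.05],
    [0,0,0,0,0.05],
    [0,0,0,0,0.05],
    [0,0,0,0,0.05],
    [0,0,0,0,0.05],
    [0,0,0,0,0.05],
    [0,0,0,0,0.05],
    [0,0,0,0,0.05],
    [0,0,0,0,0.05],
  ],
)

```text
time: 28.25
eef_pos: [0.4879, -0.3077, 0.1069]
tcp_rot: [3.141, 0.0, 1.521]
wrist_force: [-0.2, -0.6, 6.3]
grip_width: 0.177
gripper_force: 61.4
```

>>> step_arm(
  deltas=[
    [0,0,0.5,0,0.05],
    [0,0,0.7,0,0.05],
    [0,0,1,0,0.05],
    [0,0,1,0,0.05],
    [0,0,2,0,0.05],
    [0,0,2.5,0,0.05],
    [0,0,2.5,0,0.05],
    [0,0,0,0,0.05],
    [0,0,0,0,0.05],
    [0,0,0,0,0.05],
  ],
)

```text
time: 29.08
eef_pos: [0.4869, -0.3073, 0.2081]
tcp_rot: [-3.141, -0.0, 1.521]
wrist_force: [0.4, 0.3, -2.4]
grip_width: 0.178
gripper_force: 60.6
```

```bash
python3 look.py pics/l3.png; python3 - <<'E'
from h import *
s=dict(np.load("last.npz"));W=cloud(s);w=W[180:290,355:460].reshape(-1,3)
k=(w[:,2]>.16)&(w[:,2]<.25); print(np.sum(k))
cv2.imwrite("pics/s3.png",snap("scene")["color"][60:280,180:500].repeat(2,0).repeat(2,1))
E
```

```text
[70, 180, 22, 133, 980] [0.4602 0.6861] 0.0489 -0.3
[195, 210, 34, 52, 96] [0.5038 0.3035] 0.0386 -23.5
[230, 217, 19, 56, 100] [0.4703 0.2063] 0.0385 -9.3
[222, 221, 15, 15, 113] [0.512  0.2431] 0.0211 -12.1
[211, 237, 22, 29, 265] [0.44   0.2611] 0.03 -21.3
29.1333 [ 0.48658012 -0.30708305  0.20732915] [-1.79874939e+02 -6.01708923e-02  8.71612497e+01] 0.17301000425705212 60.6182599067688 [-0.22731132  0.49712843 -1.40871838]
tray 415 ((495.39630126953125, 252.51324462890625), (122.02629089355469, 226.0340118408203), 73.58280181884766)
1879
```

View pics/s3.png

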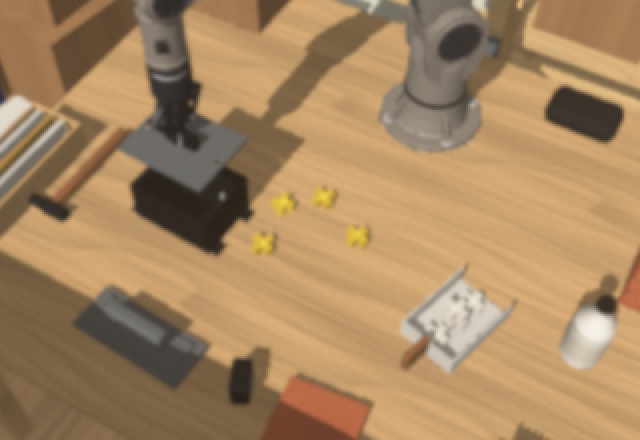

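>>> step_arm(
  deltas=[
    [1,2.9,0,0,0.05],
    [1,2.9,0,0,0.05],
    [1,2.9,0,0,0.05],
    [1,2.9,0,0,0.05],
    [1,2.9,0,0,0.05],
    [1,2.9,0,0,0.05],
    [1,2.9,0,0,0.05],
    [1,2.9,0,0,0.05],
    [1,2.9,0,0,0.05],
    [0.8,3.1,0,0,0.05],
  ],
)

```text
time: 30.02
eef_pos: [0.5853, -0.0147, 0.207]
tcp_rot: [-3.139, 0.0, 1.52]
wrist_force: [0.5, 0.0, -2.7]
grip_width: 0.176
gripper_force: 60.5
```

>>> step_arm(
  deltas=[
    [0,0,0,0,0.05],
    [0,0,0,0,0.05],
    [0,0,-3,0,0.05],
    [0,0,-3,0,0.05],
    [0,0,-3,0,0.05],
    [0,0,-3,0,0.05],
    [0,0,-3,0,0.05],
    [0,0,-1.5,0,0.05],
    [0,0,0,0,0.05],
    [0,0,0,0,0.05],
  ],
)

```text
time: 30.85
eef_pos: [0.5844, -0.017, 0.0423]
tcp_rot: [-3.139, 0.001, 1.52]
wrist_force: [0.7, 0.6, -1.8]
grip_width: 0.173
gripper_force: 60.3
```

>>> step_arm(
  deltas=[
    [0,0,-1,0,0.05],
    [0,0,-1,0,0.05],
    [0,0,-0.7,0,0.05],
    [0,0,-0.2,0,0.05],
    [0,0,0,0,0.05],
    [0,0,0,0,0.05],
    [0,0,0,0,0.05],
    [0,0,0,0,0.4],
    [0,0,0,0,0.6],
    [0,0,0,0,0.6],
  ],
)

```text
time: 31.68
eef_pos: [0.5862, -0.0155, 0.0151]
tcp_rot: [3.14, -0.0, 1.521]
wrist_force: [-0.5, -0.4, 0.5]
grip_width: 0.586
gripper_force: 0.0
```

>>> step_arm(
  deltas=[
    [0,0,0,0,0.6],
    [0,0,1,0,0.8],
    [0,0,3,0,1],
    [0,0,3,0,1],
    [0,0,3,0,1],
    [0,0,3,0,1],
    [0,0,0,0,1],
    [0,0,0,0,1],
    [0,0,0,0,1],
    [0,0,0,0,1],
  ],
)

```text
time: 32.52
eef_pos: [0.5845, -0.0157, 0.1434]
tcp_rot: [-3.139, 0.0, 1.521]
wrist_force: [0.5, 0.1, -0.9]
grip_width: 1.0
gripper_force: 0.0
```

```bash
python3 look.py; python3 - <<'E'
from h import *
print(manip.observe()["joint_pos"])
W=cloud(dict(np.load("last.npz")))
w=W.reshape(-1,3); k=(w[:,2]>.052)&(w[:,2]<.068)&(abs(w[:,0]-.577)<.05)&(abs(w[:,1]-.229)<.05); w=w[k]; print("fin",len(w),cv2.minAreaRect((w[:,:2]*1000).astype(np.float32)))
E
```

```text
[70, 180, 22, 133, 989] [0.4602 0.686 ] 0.0488 -0.4
[195, 210, 34, 52, 100] [0.5039 0.3029] 0.0386 -23.9
[230, 217, 19, 56, 103] [0.4705 0.2064] 0.0381 -9.9
[222, 220, 15, 15, 120] [0.5134 0.2427] 0.0207 -14.4
[211, 236, 22, 31, 274] [0.4397 0.2611] 0.0294 -20.2
32.5667 [ 0.58441886 -0.01569933  0.14310242] [-1.79842160e+02  7.46780823e-03  8.71565833e+01] 0.9992826426672075 0.0 [-0.20033386 -0.37573608 -0.04123497]
tray 426 ((495.32635498046875, 252.65713500976562), (122.3469009399414, 226.17176818847656), 73.6766128540039)
[ 0.31011192  0.39358358 -0.45113424  1.78201432  0.19792569  1.01360939
 -0.26633737]
fin 93 ((578.205322265625, 227.8968505859375), (15.212923049926758, 59.4596061706543), 74.32797241210938)
```

>>> step_arm(
  deltas=[
    [-0.1,1.5,0,-6.46,1],
    [-0.1,1.5,0,-6.46,1],
    [-0.1,1.5,0,-6.46,1],
    [-0.1,1.5,0,-6.46,1],
    [-0.1,1.5,0,-6.46,1],
    [-0.1,1.5,0,-6.46,1],
    [0,1.5,0,-6.46,1],
    [0,1.5,0,-6.46,1],
    [0,1.5,0,-6.46,1],
    [0,1.5,0,-6.46,1],
  ],
  force=120,
)

```text
time: 33.4
eef_pos: [0.5787, 0.135, 0.143]
tcp_rot: [-3.141, 0.003, 0.388]
wrist_force: [0.6, 0.2, -0.1]
grip_width: 1.001
gripper_force: 0.0
```

>>> step_arm(
  deltas=[
    [0,1.5,0,-6.46,1],
    [0,1.5,0,-6.46,1],
    [0,1.5,0,-6.46,1],
    [0,1.5,0,-6.46,1],
    [0,1.6,0,-6.46,1],
    [0,1.75,0,-6.46,1],
    [0,0,0,0,1],
    [0,0,-2,0,1],
    [0,0,-2,0,1],
    [0,0,0,0,1],
  ],
)

```text
time: 34.23
eef_pos: [0.5763, 0.2253, 0.0997]
tcp_rot: [3.135, 0.007, -0.28]
wrist_force: [-0.9, -0.9, -1.0]
grip_width: 1.001
gripper_force: 0.0
```

>>> step_arm(
  deltas=[
    [0,0,0,0,1],
    [0,0,0,0,1],
    [0,0,0,0,1],
    [0,0,0,0,1],
    [0,0,0,0,1],
    [0,0,0,0,1],
    [0,0,0,0,1],
    [0,0,0,0,1],
    [0,0,0,0,1],
    [0,0,0,0,1],
  ],
)

```text
time: 35.07
eef_pos: [0.5795, 0.228, 0.1045]
tcp_rot: [3.141, 0.0, -0.283]
wrist_force: [0.2, -0.0, 0.8]
grip_width: 0.998
gripper_force: 0.0
```

>>> step_arm(
  deltas=[
    [0,0,-2,0,1],
    [0,0,-2,0,1],
    [0,0,-2,0,1],
    [0,0,-1.5,0,1],
    [0,0,-0.6,0,1],
    [0,0,0,0,1],
    [0,0,0,0,1],
    [0,0,0,0,0],
    [0,0,0,0,0],
    [0,0,0,0,0],
  ],
  force=120,
)

```text
time: 35.9
eef_pos: [0.5804, 0.2283, 0.0246]
tcp_rot: [-3.14, -0.002, -0.283]
wrist_force: [0.5, -0.4, 0.1]
grip_width: 0.602
gripper_force: 0.0
```

>>> step_arm(
  deltas=[
    [0,0,0,0,0],
    [0,0,0,0,0],
    [0,0,0,0,0],
    [0,0,0,0,0],
    [0,0,0,0,0],
    [0,0,0,0,0],
    [0,0,0,0,0],
    [0,0,0,0,0],
    [0,0,0,0,0],
    [0,0,0,0,0],
  ],
)

```text
time: 36.73
eef_pos: [0.5801, 0.2285, 0.0242]
tcp_rot: [-3.141, -0.001, -0.283]
wrist_force: [-0.4, 1.3, 6.4]
grip_width: 0.145
gripper_force: 117.2
```

>>> step_arm(
  deltas=[
    [0,0,0.2,0,0],
    [0,0,0.2,0,0],
    [0,0,0.3,0,0],
    [0,0,0.3,0,0],
    [0,0,0.5,0,0],
    [0,0,0.5,0,0],
    [0,0,0,0,0],
    [0,0,0,0,0],
    [0,0,0,0,0],
    [0,0,0,0,0],
  ],
)

```text
time: 37.57
eef_pos: [0.5794, 0.2279, 0.0433]
tcp_rot: [3.141, 0.0, -0.283]
wrist_force: [-0.6, -0.8, -3.3]
grip_width: 0.15
gripper_force: 116.7
```

```bash
cat > tr.py <<'E'
from m import *
import sys
s=snap("top"); W=cloud(s); np.savez("last.npz",**s)
o=manip.observe(); print(o["time"],o["eef_pos"],np.degrees(o["tcp_rot"]),o["grip_width"],o["gripper_force"],o["wrist_force"],o["torque"])
g=o["eef_pos"]; yaw=o["tcp_rot"][2]; ex=np.array([np.cos(yaw),np.sin(yaw)]); ey=np.array([-ex[1],ex[0]])
q=W.reshape(-1,3); d=q[:,:2]-g[:2]; a=d@ex; b=d@ey
# floor profile in grip frame (a along tray x from the grip)
for lo in range(-210,-30,20):
    k=(a*1000>lo)&(a*1000<lo+20)&(abs(b)<.05)
    kw=(a*1000>lo)&(a*1000<lo+20)&(abs(abs(b)-.058)<.006)
    if k.sum(): print(lo+10,"floor z p15/p50/p95",np.round(np.nanpercentile(q[k,2],[15,50,95])*1000,0),"wall p90",np.round(np.nanpercentile(q[kw,2],90)*1000,0) if kw.sum() else None)
E
python3 tr.py
```

```text
37.6167 [0.57932803 0.22781466 0.04321122] [ 1.79970223e+02  2.44457261e-02 -1.62007846e+01] 0.14819148075724925 116.62801623344421 [-0.55543594  0.23786125 -3.84442792] [-0.0568014  -0.30551443 -0.01050603]
-200 floor z p15/p50/p95 [-2. 18. 27.] wall p90 55.0
-180 floor z p15/p50/p95 [19. 24. 44.] wall p90 58.0
-160 floor z p15/p50/p95 [19. 25. 42.] wall p90 59.0
-140 floor z p15/p50/p95 [19. 23. 59.] wall p90 59.0
-120 floor z p15/p50/p95 [20. 24. 61.] wall p90 59.0
-100 floor z p15/p50/p95 [20. 23. 54.] wall p90 513.0
-80 floor z p15/p50/p95 [ 22. 475. 499.] wall p90 514.0
-60 floor z p15/p50/p95 [446. 475. 497.] wall p90 510.0
-40 floor z p15/p50/p95 [443. 462. 491.] wall p90 500.0
```

>>> step_arm(
  deltas=[
    [0,0,0.5,0,0],
    [0,0,1,0,0],
    [0,0,1.5,0,0],
    [0,0,2,0,0],
    [0,0,2,0,0],
    [0,0,2,0,0],
    [0,0,2,0,0],
    [0,0,2,0,0],
    [0,0,1.7,0,0],
    [0,0,1,0,0],
  ],
)

```text
time: 38.45
eef_pos: [0.5806, 0.2285, 0.2039]
tcp_rot: [-3.139, -0.003, -0.283]
wrist_force: [-0.4, -0.2, -3.2]
grip_width: 0.148
gripper_force: 116.8
```

>>> step_arm(
  deltas=[
    [0.16,-0.7,0,0.5,0],
    [0.33,-1.4,0,0.5,0],
    [0.47,-2,0,0.5,0],
    [0.53,-2.3,0,0.5,0],
    [0.53,-2.3,0,0.5,0],
    [0.53,-2.3,0,0.5,0],
    [0.53,-2.3,0,0.5,0],
    [0.53,-2.3,0,0.5,0],
    [0.53,-2.3,0,0.5,0],
    [0.53,-2.3,0,0.5,0],
  ],
)

```text
time: 39.28
eef_pos: [0.6256, 0.024, 0.1992]
tcp_rot: [3.141, 0.002, -0.195]
wrist_force: [0.4, -0.4, -3.3]
grip_width: 0.146
gripper_force: 116.8
```

>>> step_arm(
  deltas=[
    [0.56,-2.4,0,0.6,0],
    [0.56,-2.4,0,0.6,0],
    [0.56,-2.4,0,0.6,0],
    [0.56,-2.4,0,0.6,0],
    [0.56,-2.4,0,0.6,0],
    [0.56,-2.4,0,0.6,0],
    [0.56,-2.4,0,0.6,0],
    [0.56,-2.4,0,0.6,0],
    [0.56,-2.4,0,0.6,0],
    [0.56,-2.4,0,0.6,0],
  ],
)

```text
time: 40.12
eef_pos: [0.6814, -0.2156, 0.1989]
tcp_rot: [-3.141, 0.002, -0.09]
wrist_force: [-0.1, 0.3, -3.1]
grip_width: 0.148
gripper_force: 116.9
```

>>> step_arm(
  deltas=[
    [0.56,-2.4,0,0.5,0],
    [0.56,-2.4,0,0.5,0],
    [0.47,-2,0,0.4,0],
    [0.37,-1.6,0,0.4,0],
    [0.28,-1.2,0,0.4,0],
    [0.19,-0.8,0,0,0],
    [0,0,0,0,0],
    [0,0,0,0,0],
    [0,0,0,0,0],
    [0,0,0,0,0],
  ],
)

```text
time: 40.95
eef_pos: [0.707, -0.316, 0.2006]
tcp_rot: [-3.14, -0.0, -0.05]
wrist_force: [-0.2, -0.9, -4.0]
grip_width: 0.149
gripper_force: 116.8
```

```bash
python3 tr.py; python3 - <<'E'
from h import *
cv2.imwrite("pics/s4.png",snap("scene")["color"][60:280,180:500].repeat(2,0).repeat(2,1))
E
```

```text
41.0 [ 0.70693579 -0.31623208  0.20069561] [-1.79949968e+02 -1.02634341e-02 -2.89003974e+00] 0.14849875808958277 116.7781913280487 [-0.39649471 -0.14217799 -3.26252427] [ 0.02245007 -0.32492841  0.02799685]
-200 floor z p15/p50/p95 [ 11. 629. 640.] wall p90 644.0
-180 floor z p15/p50/p95 [  7. 621. 635.] wall p90 638.0
-160 floor z p15/p50/p95 [ 51. 618. 631.] wall p90 631.0
-140 floor z p15/p50/p95 [180. 618. 626.] wall p90 624.0
-120 floor z p15/p50/p95 [176. 609. 619.] wall p90 616.0
-100 floor z p15/p50/p95 [178. 604. 613.] wall p90 605.0
-80 floor z p15/p50/p95 [179. 597. 607.] wall p90 594.0
-60 floor z p15/p50/p95 [180. 589. 600.] wall p90 578.0
-40 floor z p15/p50/p95 [181. 586. 594.] wall p90 576.0
```

View pics/s4.png

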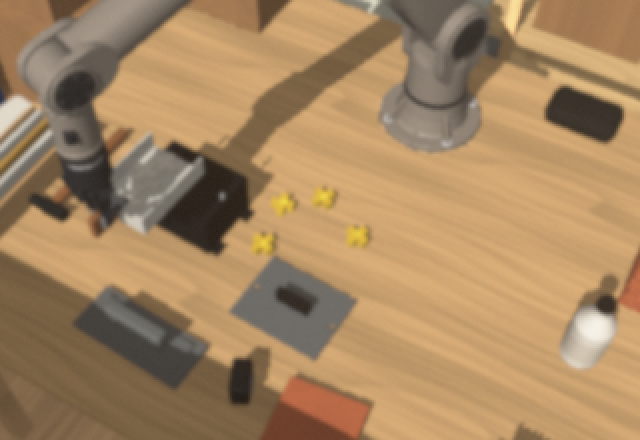

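>>> step_arm(
  deltas=[
    [0,0,-0.5,0,0],
    [0,0,-1,0,0],
    [0,0,-1.5,0,0],
    [0,0,-1.5,0,0],
    [0,0,-1.5,0,0],
    [0,0,-1,0,0],
    [0,0,0,0,0],
    [0,0,0,0,0],
    [0,0,0,0,0],
    [0,0,0,0,0],
  ],
)

```text
time: 41.88
eef_pos: [0.7074, -0.3184, 0.132]
tcp_rot: [3.141, -0.002, -0.053]
wrist_force: [0.0, -0.3, -2.9]
grip_width: 0.152
gripper_force: 116.8
```

>>> step_arm(
  deltas=[
    [0,0,0,0,0],
    [0,0,0,0,0],
    [0,0,0,0,0],
    [0,0,0,0,0],
    [0,0,0,0,0],
    [0,0,0,0,0],
    [0,0,0,0,0],
    [0,0,0,0,0],
    [0,0,0,0,0],
    [0,0,0,0,0],
  ],
  force=20,
)

```text
time: 42.72
eef_pos: [0.7066, -0.318, 0.1305]
tcp_rot: [3.142, 0.0, -0.052]
wrist_force: [-0.1, -0.0, -3.5]
grip_width: 0.145
gripper_force: 116.8
```

```bash
cat > tilt.py <<'E'
from h import *
s=snap("scene"); W=cloud(s)
o=manip.observe(); g=o["eef_pos"]; yaw=o["tcp_rot"][2]; print(o["time"],g,o["grip_width"],o["gripper_force"],o["wrist_force"],o["torque"])
ex=np.array([np.cos(yaw),np.sin(yaw)]); ey=np.array([-ex[1],ex[0]])
q=W.reshape(-1,3); d=q[:,:2]-g[:2]; a=d@ex*1000; b=d@ey*1000; z=q[:,2]*1000
hsv=cv2.cvtColor(s["color"],cv2.COLOR_BGR2HSV).reshape(-1,3)
for lo in range(-210,-30,15):
    k=(a>lo)&(a<lo+15)&(abs(b)<70)&(z>30)&(hsv[:,2]>110)&(hsv[:,1]<60)
    if k.sum()>5: print(lo+7,k.sum(),"z p5,p50,p98",np.round(np.percentile(z[k],[5,50,98])))
E
python3 tilt.py
```

```text
42.7667 [ 0.70657241 -0.31804644  0.13044292] 0.14480734052218278 116.73837304115295 [-0.11185356  0.42513214 -4.72543994] [-0.00724772 -0.36776498 -0.06704469]
-203 50 z p5,p50,p98 [102. 598. 606.]
-188 143 z p5,p50,p98 [106. 128. 598.]
-173 154 z p5,p50,p98 [107. 129. 592.]
-158 173 z p5,p50,p98 [106. 128. 584.]
-143 166 z p5,p50,p98 [108. 145. 578.]
-128 197 z p5,p50,p98 [107. 147. 572.]
-113 260 z p5,p50,p98 [107. 144. 564.]
-98 259 z p5,p50,p98 [106. 148. 558.]
-83 218 z p5,p50,p98 [106. 529. 550.]
-68 226 z p5,p50,p98 [110. 524. 546.]
-53 191 z p5,p50,p98 [109. 523. 538.]
-38 151 z p5,p50,p98 [128. 521. 531.]
```

>>> step_arm(
  deltas=[
    [0,0,0,0,0.1],
    [0,0,0,0,0.1],
    [0,0,0,0,0.1],
    [0,0,0,0,0.1],
    [0,0,0,0,0.1],
    [0,0,0,0,0.1],
    [0,0,0,0,0.1],
    [0,0,0,0,0.1],
    [0,0,0,0,0.1],
    [0,0,0,0,0.1],
  ],
  force=20,
)

```text
time: 43.6
eef_pos: [0.7066, -0.3181, 0.1305]
tcp_rot: [3.141, -0.0, -0.052]
wrist_force: [-0.3, -0.7, -3.2]
grip_width: 0.15
gripper_force: 116.9
```

```bash
python3 tilt.py
```

```text
43.65 [ 0.70659027 -0.31804912  0.13052055] 0.14644606682756245 116.81663632392883 [-0.37118322 -0.83193584 -4.32684881] [ 0.00322737 -0.30050312  0.00759731]
-203 53 z p5,p50,p98 [105. 597. 606.]
-188 131 z p5,p50,p98 [106. 125. 597.]
-173 156 z p5,p50,p98 [106. 130. 594.]
-158 183 z p5,p50,p98 [107. 129. 585.]
-143 168 z p5,p50,p98 [107. 144. 578.]
-128 190 z p5,p50,p98 [108. 147. 572.]
-113 261 z p5,p50,p98 [107. 143. 564.]
-98 259 z p5,p50,p98 [106. 523. 557.]
-83 218 z p5,p50,p98 [107. 529. 551.]
-68 216 z p5,p50,p98 [109. 524. 544.]
-53 199 z p5,p50,p98 [110. 521. 539.]
-38 153 z p5,p50,p98 [125. 521. 531.]
```

>>> step_arm(
  deltas=[
    [-0.5,0.03,0,0,0.1],
    [-1,0.05,0,0,0.1],
    [-1.3,0.07,0,0,0.1],
    [-1.5,0.08,0,0,0.1],
    [-1.5,0.08,0,0,0.1],
    [-1.5,0.08,0,0,0.1],
    [-1.5,0.08,0,0,0.1],
    [-1,0.05,0,0,0.1],
    [-0.5,0.03,0,0,0.1],
    [-0.2,0,0,0,0.1],
  ],
)

```text
time: 44.48
eef_pos: [0.6005, -0.3129, 0.1308]
tcp_rot: [3.141, 0.0, -0.053]
wrist_force: [1.4, -0.5, -3.9]
grip_width: 0.152
gripper_force: 116.8
```

>>> step_arm(
  deltas=[
    [0,0,0,0,0.1],
    [0,0,-0.3,0,0.1],
    [0,0,-0.3,0,0.1],
    [0,0,-0.2,0,0.1],
    [0,0,-0.2,0,0.1],
    [0,0,0,0,0.1],
    [0,0,0,0,0.1],
    [0,0,0,0,0.1],
    [0,0,0,0,0.1],
    [0,0,0,0,0.1],
  ],
)

```text
time: 45.32
eef_pos: [0.6016, -0.3126, 0.1206]
tcp_rot: [3.141, -0.0, -0.053]
wrist_force: [0.5, -0.3, -2.9]
grip_width: 0.15
gripper_force: 116.7
```

>>> step_arm(
  deltas=[
    [0,0,-0.1,0,0.1],
    [0,0,-0.1,0,0.1],
    [0,0,-0.05,0,0.1],
    [0,0,0,0,0.1],
    [0,0,0,0,0.1],
    [0,0,0,0,0.1],
    [0,0,0,0,0.1],
    [0,0,0,0,0.1],
    [0,0,0,0,0.1],
    [0,0,0,0,0.1],
  ],
)

```text
time: 46.15
eef_pos: [0.6019, -0.3127, 0.1192]
tcp_rot: [3.141, -0.001, -0.053]
wrist_force: [-1.6, 1.4, 5.8]
grip_width: 0.147
gripper_force: 118.1
```

>>> step_arm(
  deltas=[
    [0,0,0,0,0.3],
    [0,0,0,0,0.3],
    [0,0,0,0,0.3],
    [0,0,0,0,0.3],
    [0,0,0,0,0.3],
    [0,0,0,0,0],
    [0,0,0,0,0],
    [0,0,0,0,0],
    [0,0,0,0,0],
    [0,0,0,0,0],
  ],
  force=20,
)

```text
time: 46.98
eef_pos: [0.6015, -0.3124, 0.1178]
tcp_rot: [-3.141, 0.0, -0.052]
wrist_force: [0.3, 1.6, -1.2]
grip_width: 0.163
gripper_force: 21.0
```

```bash
python3 tilt.py
```

```text
47.0333 [ 0.60152167 -0.312421    0.1177841 ] 0.1604742495380639 20.968030393123627 [ 0.34112043  0.40709974 -1.09338042] [ 0.04312303 -0.0515669  -0.11586397]
-203 40 z p5,p50,p98 [ 95. 620. 633.]
-188 114 z p5,p50,p98 [ 95. 111. 623.]
-173 119 z p5,p50,p98 [ 96. 117. 615.]
-158 154 z p5,p50,p98 [ 95. 117. 607.]
-143 140 z p5,p50,p98 [ 96. 135. 599.]
-128 169 z p5,p50,p98 [ 97. 133. 588.]
-113 226 z p5,p50,p98 [ 96. 133. 580.]
-98 198 z p5,p50,p98 [ 95. 545. 569.]
-83 186 z p5,p50,p98 [ 96. 544. 559.]
-68 195 z p5,p50,p98 [ 97. 534. 551.]
-53 188 z p5,p50,p98 [103. 524. 541.]
-38 175 z p5,p50,p98 [106. 517. 531.]
```

>>> step_arm(
  deltas=[
    [0,0,0.2,0,0],
    [0,0,0.3,0,0],
    [0.5,-0.03,0,0,0],
    [1,-0.05,0,0,0],
    [1.3,-0.07,0,0,0],
    [1.5,-0.08,0,0,0],
    [1.5,-0.08,0,0,0],
    [1.5,-0.08,0,0,0],
    [1,-0.05,0,0,0],
    [0.5,-0.03,0,0,0],
  ],
)

```text
time: 47.87
eef_pos: [0.6904, -0.3171, 0.123]
tcp_rot: [3.141, 0.001, -0.052]
wrist_force: [-2.7, -0.2, 0.9]
grip_width: 0.159
gripper_force: 20.8
```

```bash
python3 tilt.py
```

```text
47.9167 [ 0.69111876 -0.31703296  0.12295353] 0.15928768505279597 21.03611558675766 [ 0.77473505 -0.37789916  0.88666271] [-0.09364948 -0.12029114  0.02413194]
-203 53 z p5,p50,p98 [ 93. 599. 606.]
-188 131 z p5,p50,p98 [ 93. 114. 599.]
-173 150 z p5,p50,p98 [ 96. 116. 591.]
-158 173 z p5,p50,p98 [ 94. 119. 585.]
-143 164 z p5,p50,p98 [ 97. 133. 576.]
-128 182 z p5,p50,p98 [ 96. 139. 570.]
-113 251 z p5,p50,p98 [ 96. 132. 562.]
-98 238 z p5,p50,p98 [ 97. 525. 555.]
-83 217 z p5,p50,p98 [ 98. 529. 547.]
-68 214 z p5,p50,p98 [102. 519. 540.]
-53 191 z p5,p50,p98 [103. 517. 533.]
-38 161 z p5,p50,p98 [117. 515. 526.]
```

>>> step_arm(
  deltas=[
    [-0.2,0,1,0,0],
    [-0.25,0,0.95,0,0],
    [-0.4,0.02,1.2,0,0],
    [-0.45,0.03,1.25,0,0],
    [-0.7,0.04,1.15,0,0],
    [-0.7,0.04,1.15,0,0],
    [0,0,0,0,0],
    [0,0,0,0,0],
    [0,0,0,0,0],
    [0,0,0,0,0],
  ],
)

```text
time: 48.75
eef_pos: [0.6624, -0.3162, 0.1899]
tcp_rot: [3.141, 0.0, -0.052]
wrist_force: [-0.1, -1.3, 1.9]
grip_width: 0.161
gripper_force: 20.2
```

```bash
python3 tilt.py; python3 - <<'E'
from h import *
cv2.imwrite("pics/s5.png",cv2.resize(snap("scene")["color"][90:200,190:350],None,fx=4,fy=4))
E
```

```text
48.8 [ 0.66248524 -0.31609848  0.18971469] 0.1631024187506458 20.209461450576782 [-0.07904434 -0.8937768   0.51130728] [-0.15331897  0.3280637   0.04866149]
-203 26 z p5,p50,p98 [638. 645. 650.]
-188 31 z p5,p50,p98 [633. 640. 646.]
-173 50 z p5,p50,p98 [ 77. 634. 641.]
-158 110 z p5,p50,p98 [ 77. 625. 634.]
-143 149 z p5,p50,p98 [ 79. 118. 627.]
-128 171 z p5,p50,p98 [ 89. 127. 622.]
-113 168 z p5,p50,p98 [ 97. 600. 616.]
-98 158 z p5,p50,p98 [115. 600. 611.]
-83 194 z p5,p50,p98 [123. 588. 603.]
-68 208 z p5,p50,p98 [124. 579. 598.]
-53 170 z p5,p50,p98 [137. 580. 593.]
-38 147 z p5,p50,p98 [160. 578. 587.]
```

View pics/s5.png

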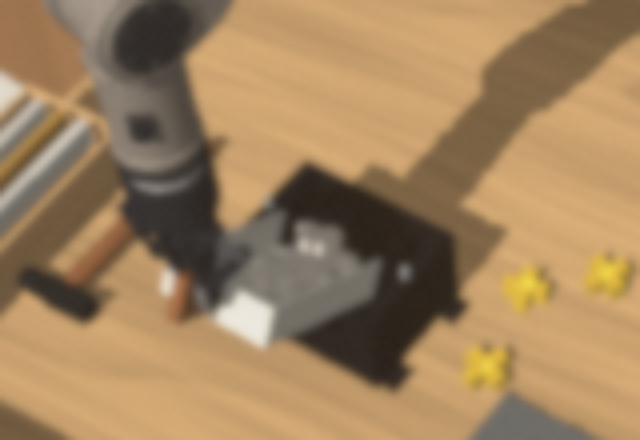

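>>> step_arm(
  deltas=[
    [-0.8,0.04,1.05,0,0],
    [-0.8,0.04,1.05,0,0],
    [-1.26,0.06,0.8,0,0],
    [-0.9,0.05,1.05,0,0],
    [0,0,0,0,0],
    [0,0,0,0,0],
    [-1.2,0.06,0.75,0,0],
    [-1.3,0.06,0.75,0,0],
    [0,0,0,0,0],
    [0,0,0,0,0],
  ],
)

```text
time: 49.68
eef_pos: [0.5997, -0.3132, 0.245]
tcp_rot: [3.141, -0.001, -0.053]
wrist_force: [1.6, 0.2, -2.8]
grip_width: 0.158
gripper_force: 19.8
```

```bash
python3 tilt.py; python3 - <<'E'
from h import *
cv2.imwrite("pics/s6.png",cv2.resize(snap("scene")["color"][90:200,190:350],None,fx=4,fy=4))
E
```

```text
49.7333 [ 0.60008843 -0.31269402  0.24438266] 0.160242531577705 19.763673841953278 [-0.08261582 -0.79715247 -3.10538557] [-0.01189908 -0.10820385  0.01925841]
-203 8 z p5,p50,p98 [684. 688. 690.]
-188 15 z p5,p50,p98 [684. 687. 688.]
-173 26 z p5,p50,p98 [677. 681. 685.]
-158 41 z p5,p50,p98 [671. 676. 681.]
-143 56 z p5,p50,p98 [134. 671. 676.]
-128 92 z p5,p50,p98 [122. 664. 670.]
-113 129 z p5,p50,p98 [ 32. 654. 665.]
-98 147 z p5,p50,p98 [ 65. 649. 660.]
-83 174 z p5,p50,p98 [139. 642. 654.]
-68 173 z p5,p50,p98 [166. 637. 648.]
-53 178 z p5,p50,p98 [181. 633. 644.]
-38 142 z p5,p50,p98 [198. 631. 639.]
```

View pics/s6.png

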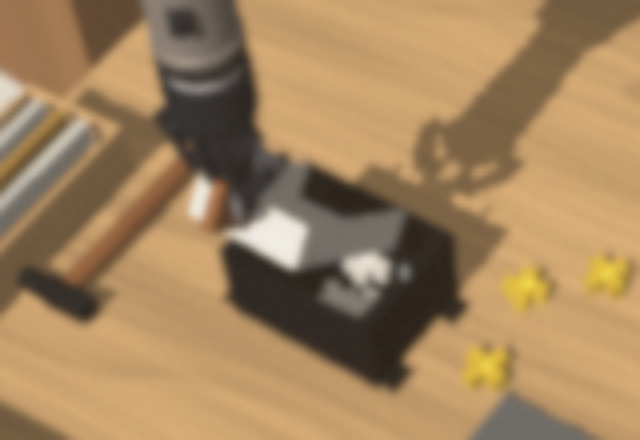

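```bash
python3 - <<'E'
from h import *
o=manip.observe(); print(o["time"],o["wrist_force"],o["eef_pos"])
s=snap("scene");W=cloud(s)
# map of crop pixels to world
for (u,v) in ((365,268),(345,297),(400,215),(330,250),(350,230),(300,180),(275,240),(405,270),(380,300),(375,285)):
    c,r=190+u/4,90+v/4; print((u,v),np.round(W[int(round(r)),int(round(c))],3), s["color"][int(r),int(c)])
t=snap("top"); cv2.imwrite("pics/t6.png",cv2.resize(t["color"][170:300,340:480],None,fx=4,fy=4))
E
```

```text
49.7833 [ 1.16916231  0.91985562 -3.00306974] [ 0.60027848 -0.31239738  0.24402727]
(365, 268) [ 0.457 -0.3    0.02 ] [193 209 218]
(345, 297) [ 0.497 -0.297  0.02 ] [114 125 132]
(400, 215) [ 0.454 -0.249  0.126] [ 89  98 105]
(330, 250) [ 0.563 -0.249  0.191] [104 112 117]
(350, 230) [ 0.525 -0.251  0.173] [102 110 115]
(300, 180) [ 0.459 -0.363  0.12 ] [83 91 96]
(275, 240) [ 0.598 -0.276  0.222] [226 236 239]
(405, 270) [ 0.497 -0.218  0.106] [107 113 115]
(380, 300) [ 0.528 -0.226  0.092] [45 52 59]
(375, 285) [ 0.456 -0.288  0.   ] [ 91  99 105]
```

View pics/t6.png

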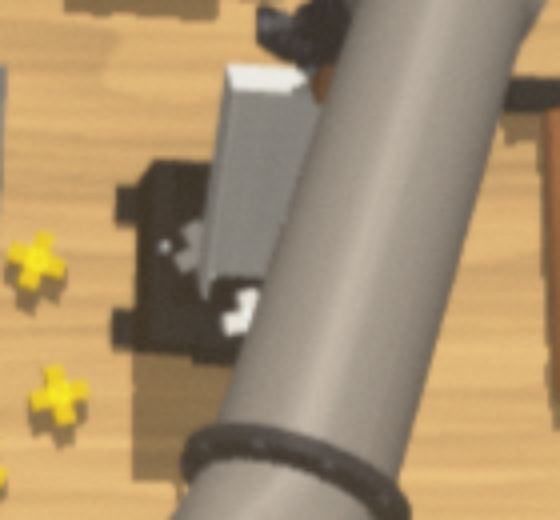

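```bash
cat > tau.py <<'E'
from h import *
o=manip.observe(); g=o["eef_pos"]; yaw=o["tcp_rot"][2]; print(o["time"],np.round(g,4),o["gripper_force"],np.round(o["wrist_force"],1))
ex=np.array([np.cos(yaw),np.sin(yaw)]); ey=np.array([-ex[1],ex[0]])
for n in ("top","scene"):
    s=snap(n); q=cloud(s).reshape(-1,3); d=q[:,:2]-g[:2]; a=d@ex; b=d@ey; z=q[:,2]
    k=(a>-.19)&(a<-.045)&(abs(b)<.05)&(z<g[2]+.02)&(z>.055); A=np.c_[a[k],z[k]]
    best=None; rng=np.random.default_rng(0)
    if len(A)<20: print(n,len(A)); continue
    for _ in range(400):
        p,r=A[rng.choice(len(A),2,False)]; v=r-p; L=np.hypot(*v)
        if L<.03: continue
        e=abs((A-p)@np.array([-v[1],v[0]])/L); c=(e<.003).sum()
        if best is None or c>best[0]: best=(c,np.degrees(np.arctan2(v[1],v[0]))%180,A[e<.003].min(0))
    print(n,len(A),best)
E
python3 tau.py
```

```text
49.8833 [ 0.6004 -0.3123  0.2438] 19.76435959339142 [ 0.7 -0.3 -2.5]
top 581 (np.int64(413), np.float64(38.377572789519405), array([-0.1836434 ,  0.06964376]))
scene 177 (np.int64(89), np.float64(88.97171508888857), array([-0.1775695 ,  0.05530103]))
```

>>> step_arm(
  deltas=[
    [-0.5,0.02,-1,0,0],
    [-0.8,0.04,-1.2,0,0],
    [-1,0.05,0,0,0],
    [-1,0.05,0,0,0],
    [-1,0.05,0,0,0],
    [-0.8,0.04,0.3,0,0],
    [-0.8,0.04,0.3,0,0],
    [-0.6,0.03,0.2,0,0],
    [0,0,0,0,0],
    [0,0,0,0,0],
  ],
)

```text
time: 50.82
eef_pos: [0.5405, -0.3099, 0.2368]
tcp_rot: [3.138, -0.016, -0.052]
wrist_force: [7.2, 0.2, 8.3]
grip_width: 0.158
gripper_force: 21.2
```

```bash
python3 tau.py; python3 - <<'E'
from h import *
W=None
s=snap("scene"); cv2.imwrite("pics/s7.png",cv2.resize(s["color"][90:200,190:350],None,fx=4,fy=4))
E
```

```text
50.8167 [ 0.5405 -0.3099  0.2368] 21.200799643993378 [7.2 0.2 8.3]
top 515 (np.int64(371), np.float64(47.85211363108569), array([-0.12437999,  0.06163301]))
scene 25 (np.int64(17), np.float64(95.78201178656889), array([-0.11732185,  0.05873062]))
```

View pics/s7.png

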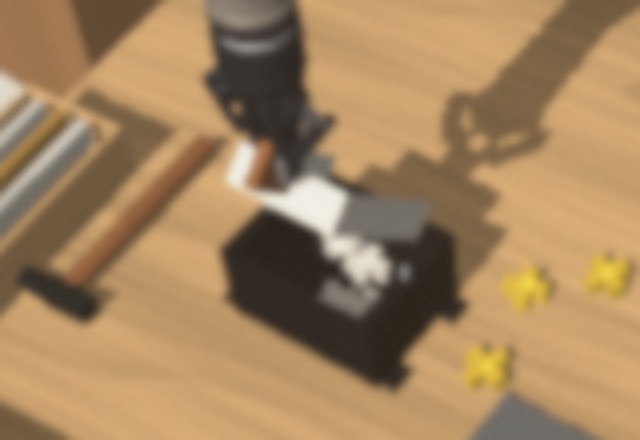

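>>> step_arm(
  deltas=[
    [0.6,0,0.5,0,0],
    [0,0,1.2,0,0],
    [0,0,1.5,0,0],
    [0,0,1.5,0,0],
    [0,0,1.5,0,0],
    [0,0,1.5,0,0],
    [0,0,1.5,0,0],
    [0,0,1,0,0],
    [0,0,0,0,0],
    [0,0,0,0,0],
  ],
)

```text
time: 51.8
eef_pos: [0.5406, -0.3099, 0.3328]
tcp_rot: [3.141, -0.0, -0.053]
wrist_force: [-0.7, 0.2, -3.1]
grip_width: 0.163
gripper_force: 19.8
```

```bash
python3 tau.py; python3 - <<'E'
from h import *
s=snap("scene");W=cloud(s)
hsv=cv2.cvtColor(s["color"],cv2.COLOR_BGR2HSV)
c=np.array([.4872,-.3075]); th=np.radians(-3); ex=np.array([np.cos(th),np.sin(th)]); ey=np.array([-ex[1],ex[0]])
d=W[...,:2]-c; m=(abs(d@ex)<.064)&(abs(d@ey)<.075)&(W[...,2]<.09)&(W[...,2]>.012)
print("in-tub pts",m.sum(), np.round(np.nanpercentile(W[m][:,2],[5,50,95]),3))
cv2.imwrite("pics/s8.png",cv2.resize(s["color"][120:180,230:310],None,fx=8,fy=8,interpolation=cv2.INTER_CUBIC))
E
```

```text
51.8 [ 0.5406 -0.3099  0.3328] 19.757555723190308 [-0.7  0.2 -3.1]
top 580 (np.int64(429), np.float64(45.736346208033666), array([-0.10948622,  0.17995416]))
scene 146 (np.int64(120), np.float64(88.72777406267534), array([-0.11769936,  0.05563499]))
in-tub pts 667 [0.017 0.043 0.085]
```

View pics/s8.png

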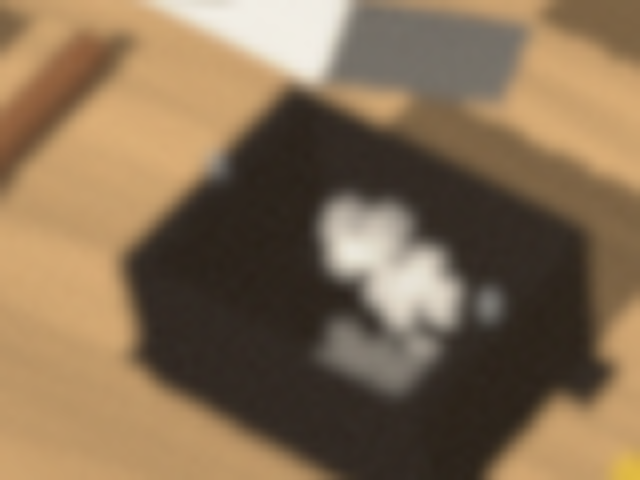

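>>> step_arm(
  deltas=[
    [-0.07,0.7,0,-0.5,0],
    [-0.13,1.4,0,-0.5,0],
    [-0.2,2,0,-0.5,0],
    [-0.2,2.3,0,-0.5,0],
    [-0.2,2.3,0,-0.5,0],
    [-0.2,2.3,0,-0.5,0],
    [-0.2,2.3,0,-0.5,0],
    [-0.2,2.3,0,-0.5,0],
    [-0.2,2.3,0,-0.5,0],
    [-0.2,2.3,0,-0.5,0],
  ],
)

```text
time: 52.78
eef_pos: [0.5222, -0.1059, 0.3319]
tcp_rot: [3.141, 0.001, -0.14]
wrist_force: [0.8, 0.5, -3.2]
grip_width: 0.159
gripper_force: 19.8
```

>>> step_arm(
  deltas=[
    [-0.2,2.4,0,-0.6,0],
    [-0.2,2.4,0,-0.6,0],
    [-0.2,2.4,0,-0.6,0],
    [-0.2,2.4,0,-0.6,0],
    [-0.2,2.4,0,-0.6,0],
    [-0.2,2.4,0,-0.6,0],
    [-0.2,2.4,0,-0.6,0],
    [-0.2,2.4,0,-0.6,0],
    [-0.2,2.4,0,-0.6,0],
    [-0.2,2.4,0,-0.6,0],
  ],
)

```text
time: 53.62
eef_pos: [0.5019, 0.1337, 0.332]
tcp_rot: [3.141, 0.001, -0.245]
wrist_force: [0.0, -0.7, -1.9]
grip_width: 0.161
gripper_force: 19.8
```

>>> step_arm(
  deltas=[
    [-0.2,2.4,0,-0.5,0],
    [-0.2,2.4,0,-0.5,0],
    [-0.2,2,0,-0.5,0],
    [-0.2,2,0,-0.4,0],
    [-0.2,1.5,0,-0.3,0],
    [-0.2,1.2,0,0,0],
    [-0.1,0.8,0,0,0],
    [0,0,0,0,0],
    [0,0,0,0,0],
    [0,0,0,0,0],
  ],
)

```text
time: 54.45
eef_pos: [0.4904, 0.2539, 0.3323]
tcp_rot: [3.14, -0.0, -0.285]
wrist_force: [-0.2, 0.2, -1.5]
grip_width: 0.163
gripper_force: 19.8
```

```bash
python3 tau.py; cat > tub.py <<'E'
from h import *
s=snap("top");W=cloud(s)
c=np.array([.4872,-.3075]); th=np.radians(-3); ex=np.array([np.cos(th),np.sin(th)]); ey=np.array([-ex[1],ex[0]])
d=W[...,:2]-c; X,Y=d@ex,d@ey
g=cv2.cvtColor(s["color"],cv2.COLOR_BGR2HSV)
m=(abs(X)<.066)&(abs(Y)<.077)&(W[...,2]>.012)&(W[...,2]<.088)&(g[...,2]>85)
print("pixels",m.sum())
for r in range(205,270,2): print(''.join(('%2d'%int(W[r,k,2]*1000)+('*' if m[r,k] else ' ')) if abs(X[r,k])<.064 and abs(Y[r,k])<.075 else '' for k in range(365,450,2)))
E
python3 tub.py
```

```text
54.45 [0.4904 0.2539 0.3323] 19.796986877918243 [-0.2  0.2 -1.5]
top 0
scene 0
pixels 462




93 75 76 79 83 85 86 91 98 89 90 95 
87 43 44 50 54 52 52 59 60 61 63 63 67 71 75 77 82 81 82 84 88 
94 10 13 16 15 19 21 22 34 28 43 39 40 40 40 43 49 50 49 55 
94 12  5  9  4  4 11  3  1  8  9  4 13  6  9  3  6 10 16 14 
93  7  4  1  7 10  7  3  4  3  6  5  4  2  7  8  0  7  5  7  6  8 
97  7  3  6  7  0  6  6  8  0 13  5  8 11  4  8 10  0  5  2  5  9 
 3  8  4  6  2  3  6  6  6 13  3  0  9  4  2  1  1  3  4 11 13 
94  1 32*38*28* 4 10  7 26*23* 4  4 28* 2  6 10  5  6  6  7  8 
96  7 29*33*32*31*40*33*22*20*27*24*20*29* 4  7  6  6  6 15  4 12 
 3  4 27*27*30*35*37*42*22*15*24*25*23* 8  9  8  6  8  1  9  7 10 
 4 23*23*31*33*34*26* 2 22*21*19*26*22* 4  7  2  6  5  8  7  5  5 
 6 26*27*28*33*34*24*23*27*22*25*19*27* 5  0  8 13  6  3  1  4  6 
 8 20*23* 9 26*32*36*18*26*23* 7 26*23* 9  2 10  6  4  8  2  4  9 
 6  8  4  7 14*33* 3  6 17  6  2  8  1  3  8  3  6  8  1  3  5 
 7  4  9  6  6  9  9  2  2  6  5  5  4  6  6  4  3 12  1 10  3 
 4  3  3  1  4  9  5  7 11 22*26* 3  3  4  7  5  5  5  1  4  4 
12  2  4  2  6  2  4  5 11 22*24* 6  5  6  4  5  9  7  8  5  7 
 2  8  4  5  9  9 -3  4  2 25*20*22*25*30*10  8  0  4  8  7 10 10 
 8  8  7  6  4 12  1 26*29*20*25*32*20*25* 0  8  4 47*42*37* 9 
10  6  8  9  2 10  5 20*19*29*22*25*25*25*48*44*35*40*48*40*13  9 
 4  8  3  9  0  5  7 20*21*14*28*25*22*43*42*46*39*44*50*42*10 
22*25*18*41*48*50*42*30* 5  4 12
```

>>> step_arm(
  deltas=[
    [0,0,-1,0,0],
    [0,0,-2,0,0],
    [0,0,-2,0,0],
    [0,0,-2,0,0],
    [0,0,-2,0,0],
    [0,0,-2,0,0],
    [0,0,-2,0,0],
    [0,0,-1.5,0,0],
    [0,0,-1,0,0],
    [0,0,0,0,0],
  ],
)

```text
time: 55.43
eef_pos: [0.4884, 0.254, 0.1747]
tcp_rot: [3.138, 0.004, -0.283]
wrist_force: [-0.6, 0.3, -3.0]
grip_width: 0.161
gripper_force: 19.9
```

```bash
python3 tau.py
```

```text
55.4333 [0.4884 0.254  0.1747] 19.870862066745758 [-0.6  0.3 -3. ]
top 5
scene 0
```

>>> step_arm(
  deltas=[
    [0,0,-1,0,0],
    [0,0,-1.5,0,0],
    [1.3,-0.4,-1.1,0,0],
    [1.4,-0.4,-1.1,0,0],
    [1.15,-0.33,-1.3,0,0],
    [1.15,-0.33,-1.3,0,0],
    [0.9,-0.25,-1.5,0,0],
    [0.9,-0.25,-1.5,0,0],
    [0,0,0,0,0],
    [0,0,0,0,0],
  ],
)

```text
time: 56.37
eef_pos: [0.5584, 0.2355, 0.0743]
tcp_rot: [3.141, 0.0, -0.284]
wrist_force: [0.3, 0.6, -2.7]
grip_width: 0.16
gripper_force: 19.5
```

>>> step_arm(
  deltas=[
    [0.6,-0.2,-1.2,0,0],
    [0.5,-0.1,-1.2,0,0],
    [0.4,-0.1,-1,0,0],
    [0.2,0,-0.8,0,0],
    [0.1,0,-0.6,0,0],
    [0,0,0,0,0],
    [0,0,0,0,0],
    [0,0,0,0,0],
    [0,0,0,0,0],
    [0,0,0,0,0],
  ],
)

```text
time: 57.2
eef_pos: [0.5757, 0.2318, 0.0266]
tcp_rot: [3.141, 0.0, -0.282]
wrist_force: [-0.4, -0.1, -2.9]
grip_width: 0.16
gripper_force: 19.9
```

```bash
python3 tr.py
```

```text
57.25 [0.57578592 0.23178015 0.0266123 ] [ 1.79990611e+02 -4.31840523e-03 -1.61854641e+01] 0.16129481825683864 19.89088475704193 [ 0.07078663  0.20517789 -2.55794341] [-0.08937682 -0.23211291  0.03813759]
-200 floor z p15/p50/p95 [-2.  1.  8.] wall p90 37.0
-180 floor z p15/p50/p95 [0. 4. 9.] wall p90 42.0
-160 floor z p15/p50/p95 [ 1.  4. 10.] wall p90 42.0
-140 floor z p15/p50/p95 [ 0.  4. 10.] wall p90 41.0
-120 floor z p15/p50/p95 [ 0.  5. 10.] wall p90 41.0
-100 floor z p15/p50/p95 [0. 4. 9.] wall p90 217.0
-80 floor z p15/p50/p95 [  1.   6. 463.] wall p90 487.0
-60 floor z p15/p50/p95 [  4. 428. 472.] wall p90 491.0
-40 floor z p15/p50/p95 [423. 434. 471.] wall p90 485.0
```

>>> step_arm(
  deltas=[
    [0,0,-0.2,0,0],
    [0,0,0,0,0],
    [0,0,0,0,0.4],
    [0,0,0,0,0.8],
    [0,0,0,0,1],
    [0,0,0,0,1],
    [0,0,1.5,0,1],
    [0,0,3,0,1],
    [0,0,3.5,0,1],
    [0,0,3.5,0,1],
  ],
)

```text
time: 58.08
eef_pos: [0.5752, 0.2315, 0.1402]
tcp_rot: [3.141, 0.002, -0.283]
wrist_force: [0.5, 0.1, 0.6]
grip_width: 0.998
gripper_force: 0.0
```

>>> step_arm(
  deltas=[
    [0.06,-1.55,0,6.46,1],
    [0.06,-1.55,0,6.46,1],
    [0.06,-1.55,0,6.46,1],
    [0.06,-1.55,0,6.46,1],
    [0.06,-1.55,0,6.46,1],
    [0.06,-1.55,0,6.46,1],
    [0.06,-1.55,0,6.46,1],
    [0.06,-1.55,0,6.46,1],
    [0.06,-1.55,0,6.46,1],
    [0.06,-1.55,0,6.46,1],
  ],
)

```text
time: 58.92
eef_pos: [0.5819, 0.0759, 0.1395]
tcp_rot: [3.141, 0.0, 0.85]
wrist_force: [0.7, -0.6, -0.5]
grip_width: 0.999
gripper_force: 0.0
```

>>> step_arm(
  deltas=[
    [0.06,-1.55,0,6.46,1],
    [0.06,-1.55,0,6.46,1],
    [0.06,-1.55,0,6.46,1],
    [0.06,-1.55,0,6.46,1],
    [0.06,-1.55,0,6.46,1],
    [0.06,-1.55,0,6.46,1],
    [0,0,0,0,1],
    [0,0,0,0,1],
    [0,0,0,0,1],
    [0,0,0,0,1],
  ],
)

```text
time: 59.75
eef_pos: [0.5855, -0.0145, 0.1397]
tcp_rot: [3.141, -0.001, 1.522]
wrist_force: [0.2, -0.2, 0.8]
grip_width: 1.001
gripper_force: 0.0
```

```bash
python3 look.py | tail -8; python3 - <<'E'
from m import *
W=cloud(snap("top")).reshape(-1,3)
k=(W[:,2]>.12)&(W[:,2]<.2)
s=snap("wrist"); w=cloud(s).reshape(-1,3)
k=(w[:,2]>.028)&(w[:,2]<.05)&(abs(w[:,0]-.585)<.05)&(abs(w[:,1]+.012)<.055); w=w[k]
print("cover grip (wrist)",len(w),cv2.minAreaRect((w[:,:2]*1000).astype(np.float32)),w[:,2].mean())
o=manip.observe();print(o["eef_pos"],np.degrees(o["tcp_rot"]))
E
```

```text
[70, 180, 22, 133, 985] [0.4603 0.6859] 0.0489 -0.4
[195, 211, 35, 52, 99] [0.5004 0.3012] 0.0393 -24.1
[231, 217, 19, 57, 102] [0.4708 0.2029] 0.0388 -10.0
[396, 243, 27, 13, 184] [ 0.4445 -0.3207] 0.0312 -3.6
59.8 [ 0.58553661 -0.01453685  0.13968542] [ 1.79977205e+02 -3.02076869e-02  8.72139466e+01] 1.0016540454242748 0.0 [ 0.45266651  0.06268597 -0.16511323]
tray 283 ((493.5618896484375, 250.54791259765625), (121.9726791381836, 227.8218994140625), 73.64864349365234)
cover grip (wrist) 1632 ((586.5217895507812, -11.901081085205078), (69.08457946777344, 15.926942825317383), 87.60261535644531) 0.03767842099281344
[ 0.58552248 -0.01496576  0.13961645] [ 1.79985712e+02 -1.10326969e-02  8.72239077e+01]
```

>>> step_arm(
  deltas=[
    [0.05,-0.1,-2.5,0,1],
    [0,0,-3,0,1],
    [0,0,-3,0,1],
    [0,0,-2,0,1],
    [0,0,-1.5,0,1],
    [0,0,-0.65,0,1],
    [0,0,0,0,1],
    [0,0,0,0,1],
    [0,0,0,0,0.05],
    [0,0,0,0,0.05],
  ],
  force=60,
)

```text
time: 60.73
eef_pos: [0.5872, -0.0171, 0.0144]
tcp_rot: [3.139, 0.0, 1.521]
wrist_force: [0.0, 0.2, -0.6]
grip_width: 0.745
gripper_force: 0.0
```

>>> step_arm(
  deltas=[
    [0,0,0,0,0.05],
    [0,0,0,0,0.05],
    [0,0,0,0,0.05],
    [0,0,0,0,0.05],
    [0,0,0,0,0.05],
    [0,0,0,0,0.05],
    [0,0,0,0,0.05],
    [0,0,0,0,0.05],
    [0,0,0,0,0.05],
    [0,0,0,0,0.05],
  ],
)

```text
time: 61.57
eef_pos: [0.5864, -0.0173, 0.0135]
tcp_rot: [3.141, 0.0, 1.521]
wrist_force: [-0.4, 0.5, 4.9]
grip_width: 0.175
gripper_force: 61.7
```

>>> step_arm(
  deltas=[
    [0,0,0.5,0,0.05],
    [0,0,1.5,0,0.05],
    [0,0,3,0,0.05],
    [0,0,3,0,0.05],
    [0,0,3,0,0.05],
    [0,0,3,0,0.05],
    [0,0,3,0,0.05],
    [0,0,2,0,0.05],
    [0,0,0,0,0.05],
    [0,0,0,0,0.05],
  ],
)

```text
time: 62.4
eef_pos: [0.5861, -0.0173, 0.2032]
tcp_rot: [3.141, 0.0, 1.521]
wrist_force: [0.1, -0.4, -3.6]
grip_width: 0.171
gripper_force: 60.8
```

>>> step_arm(
  deltas=[
    [-0.5,-1.5,0,0,0.05],
    [-1,-3,0,0,0.05],
    [-1,-3,0,0,0.05],
    [-1,-3,0,0,0.05],
    [-1,-3,0,0,0.05],
    [-1,-3,0,0,0.05],
    [-1,-3,0,0,0.05],
    [-1,-3,0,0,0.05],
    [-1,-3,0,0,0.05],
    [-1,-2.5,0,0,0.05],
  ],
)

```text
time: 63.23
eef_pos: [0.4883, -0.2992, 0.2001]
tcp_rot: [-3.137, -0.002, 1.52]
wrist_force: [0.6, 0.5, -1.6]
grip_width: 0.174
gripper_force: 60.7
```

>>> step_arm(
  deltas=[
    [-0.32,-1.21,0,0,0.05],
    [0,0,0,0,0.05],
    [0,0,-2,0,0.05],
    [0,0,-2.5,0,0.05],
    [0,0,-2,0,0.05],
    [0,0,-0.5,0,0.05],
    [0,0,0,0,0.05],
    [0,0,0,0,0.05],
    [0,0,0,0,0.05],
    [0,0,0,0,0.05],
  ],
)

```text
time: 64.07
eef_pos: [0.4891, -0.3094, 0.1344]
tcp_rot: [3.139, 0.001, 1.522]
wrist_force: [0.7, -0.4, -2.3]
grip_width: 0.173
gripper_force: 60.5
```

```bash
python3 tub.py | head -1; python3 - <<'E'
from h import *
o=manip.observe();print(o["eef_pos"],np.degrees(o["tcp_rot"]))
W=cloud(snap("top")); 
w=W[180:290,355:460].reshape(-1,3)
for lo,hi in ((.115,.14),(.148,.17)):
    q=w[(w[:,2]>lo)&(w[:,2]<hi)]; print(lo,len(q),cv2.minAreaRect((q[:,:2]*1000).astype(np.float32)) if len(q)>5 else "")
E
```

```text
pixels 1
[ 0.48882951 -0.30955142  0.13430568] [1.79873321e+02 6.91180426e-02 8.71654752e+01]
0.115 1691 ((488.783447265625, -280.7574462890625), (134.14944458007812, 150.4248504638672), 87.31420135498047)
0.148 69 ((485.1343994140625, -293.0139465332031), (42.10137939453125, 21.8248348236084), 66.0875473022461)
```

>>> step_arm(
  deltas=[
    [-0.1,0,-0.5,0,0.05],
    [0,0,-0.5,0,0.05],
    [0,0,-0.4,0,0.05],
    [0,0,-0.3,0,0.05],
    [0,0,0,0,0.05],
    [0,0,0,0,0.05],
    [0,0,0,0,0.05],
    [0,0,0,0,0.05],
    [0,0,0,0,0.05],
    [0,0,0,0,0.05],
  ],
)

```text
time: 65.0
eef_pos: [0.487, -0.3094, 0.1162]
tcp_rot: [3.141, 0.0, 1.521]
wrist_force: [0.1, 0.2, -2.0]
grip_width: 0.175
gripper_force: 60.6
```

>>> step_arm(
  deltas=[
    [0,0,-0.3,0,0.05],
    [0,0,-0.3,0,0.05],
    [0,0,-0.15,0,0.05],
    [0,0,0,0,0.05],
    [0,0,0,0,0.05],
    [0,0,0,0,0.05],
    [0,0,0,0,0.05],
    [0,0,0,0,0.05],
    [0,0,0,0,0.05],
    [0,0,0,0,0.05],
  ],
)

```text
time: 65.83
eef_pos: [0.4868, -0.3093, 0.1085]
tcp_rot: [-3.141, -0.0, 1.521]
wrist_force: [-0.5, 0.4, 1.6]
grip_width: 0.177
gripper_force: 61.0
```

Seated. Release and back off.

>>> step_arm(
  deltas=[
    [0,0,0,0,0.3],
    [0,0,0,0,0.6],
    [0,0,0,0,0.8],
    [0,0,0,0,0.8],
    [0,0,1,0,0.9],
    [0,0,3,0,1],
    [0,0,3.5,0,1],
    [0,0,3.5,0,1],
    [-1,3,0,0,1],
    [-1,3,0,0,1],
  ],
)

```text
time: 66.67
eef_pos: [0.4688, -0.2506, 0.2219]
tcp_rot: [3.135, 0.003, 1.518]
wrist_force: [1.0, 1.0, 0.5]
grip_width: 0.998
gripper_force: 0.0
```

>>> step_arm(
  deltas=[
    [0,3.5,0,0,1],
    [0,3.5,0,0,1],
    [0,3.5,0,0,1],
    [0,3.5,0,0,1],
    [0,3.5,0,0,1],
    [0,3,0,0,1],
    [0,0,0,0,1],
    [0,0,0,0,1],
    [0,0,0,0,1],
    [0,0,0,0,1],
  ],
)

```text
time: 67.5
eef_pos: [0.4669, -0.0457, 0.2187]
tcp_rot: [3.141, 0.001, 1.519]
wrist_force: [-0.4, -0.6, 1.2]
grip_width: 0.998
gripper_force: 0.0
```

```bash
python3 look.py; python3 - <<'E'
from h import *
W=cloud(dict(np.load("last.npz")))
w=W[185:285,355:460].reshape(-1,3)
for lo,hi in ((.09,.112),(.122,.15)):
    q=w[(w[:,2]>lo)&(w[:,2]<hi)]; print(lo,len(q),cv2.minAreaRect((q[:,:2]*1000).astype(np.float32)),q[:,2].mean())
    if lo<.1:
        A=np.c_[q[:,:2],np.ones(len(q))]; print("slope",np.linalg.lstsq(A,q[:,2],rcond=None)[0])
E
```

```text
[70, 180, 22, 133, 973] [0.46   0.6861] 0.0489 -0.2
[195, 211, 35, 52, 92] [0.499  0.3025] 0.0391 -23.3
[231, 218, 18, 56, 91] [0.4695 0.2031] 0.0389 -10.1
67.55 [ 0.46690249 -0.04582337  0.21857098] [1.79992508e+02 1.43204465e-02 8.70023657e+01] 1.002382049622411 0.0 [0.84789383 0.50214985 0.08757842]
tray 283 ((491.6530456542969, 251.3280792236328), (121.79428100585938, 224.62216186523438), 74.091796875)
0.09 2980 ((485.7076110839844, -308.2187194824219), (189.64263916015625, 150.85055541992188), 87.27404022216797) 0.10119892685097732
slope [-0.00141458 -0.00173284  0.10135087]
0.122 144 ((485.01153564453125, -308.6252136230469), (70.34600067138672, 16.897438049316406), 86.48892211914062) 0.13271350442979968
```

```bash
python3 -c "
from rig import manip; print(manip.job_done())"
```

```text
the job is handed in; nothing more can be done
None
```

I handed the job in at about 68 s: the four loose white spacers are tipped into the tub, the empty tray is flat on the rack, and the cover plate is reseated on both pins (within about 1 mm by the camera); the hand-in returned no verdict.

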